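Hang the adjuster key and fit it on the stage spindle

ROBOT

A 6-joint arm with a two-finger parallel gripper is mounted at the origin on the work surface. World frame = base frame: x ahead of the robot, y to its left, z up, the work surface at z = 0. Lengths are in m, angles in rad, forces in N, time in s.
With the tool pointing down it reaches from about 0.35 to 0.875 m from the base axis. Payload 4.2 kg.
Tool frame: the origin (TCP) lies on the centre line of the jaws, within the pads' length; the fingertips stand 8 mm ahead of it and the grasp point (between the pads) lies 11 mm behind it (r.tip_extent is the distance from the TCP to the fingertips, in m); y points along the fingers, z is the direction in which the jaws open and shut, and the axes are right-handed (so a half turn about y gives the same grasp; the last joint's range is limited). The gripper opens to 87 mm and grips with 3 to 60 N. Pads are 19 mm wide; open, the fingers measure 117 mm over their backs; the gripper's body (75 mm by 190 mm) begins 51 mm behind the grasp point.
Start: joints at [1.423, 0.385, 0.008, 0, -1.194, -0.259], TCP at [0.247, 0.574, 0.231] pointing down, gripper open.
Joint ranges: [-3.14, 3.14], [-1.21, 2.06], [-1.07, 1.41], [-3.16, 2.05], [-2.99, -0.16], [-3.1, 3.1]. Speed limits (rad/s): [2.79, 2.79, 3.14, 3.14, 3.14, 3.14].

INTERFACE

Orientations are given as a unit quaternion [x, y, z, w].
In Python, from station import r gives the robot as it stands. The module is installed in compiled form; this text tells all that it offers.
- The arm moves only by the tool send_rows, never from a script. Its argument "series" is a list of rows, each a list of 4 numbers: the shift along the tool's x, y, z in mm, then the turn about the tool's y in degrees. A call has 1 to 20 rows; each row shifts and turns the pose as measured when the row begins, along the tool's axes as they then stand; what a row does not reach is not made up. A row lasts 1/10 s, in which the tool goes at most 50 mm and 8.59 degrees, less where a joint would pass 70% of its speed; a pose out of reach is approached as far as the arm can. A call with a gripper value outside its range is refused whole. "gripper" is the opening, from 0 (shut) to 1 (fully open), set as the call begins (left out, the last holds). The fingers move at their own pace and stop on an object; "force" is the grip in N (left out, the last holds). Time passes only in rows, so rows that do not move let the fingers close. It gives the time, the measured TCP pose, the force and the opening at its end, in the units of the state.
- r.observe(): the state, without advancing time (a new reading comes with each control period).
- r.snapshot(name): name is "side" or "top"; returns (picture, depth): 400x640x3 uint8, red, green, blue; 400x640 float32, m along the optical axis (not along the pixel's ray), 0 where there is no reading.
- r.calibration(name): a dict with "intrinsics" (3x3 intrinsics, pixels), "k1" (the pictures are not rectified: a ray, as slopes to the right and down, at radius r is drawn at 1 + k1 r^2 times it, then the intrinsics apply), "T" (4x4, takes a point from camera to world coordinates). Camera axes: x right, y down, z forward; pixel columns grow to the right and rows downward; lengths in m; the calibration is good to about 2 mm. A picture is of the moment at which its call begins. calibration takes no time and is no camera call.
- r.close_job(): hands the job in, once; it reports no verdict.
The state is a dict: "time": time; "qpos": joint angles; "joint_velocities": joint speeds; "tau": joint torques, N m; "ee_pos": TCP position; "tool_rot": TCP orientation; "ft_force": force on the tool from outside, world axes, zero at the start; "ft_torque": the same for the moment, N m; "grip_width": opening from 0.0 (shut) to 1.0 (fully open).
Only numpy, scipy, OpenCV 4.12 (cv2) and the standard library are available. Lean on these libraries where they do the work, as an engineer would, in place of code of your own. Each camera call takes 0.05 s, during which the arm holds its last target. There are 200 camera calls.

TASK

Pinch the T-shaped adjuster key firmly by the two red ends of its cross-bar and lift it about level, well clear, out of its blue rest. In mid-air ease the grip just enough that the heavy socket end swings down until the key hangs socket-down in the fingers, tighten again, then fit the square socket onto the stage's square brass spindle, fully home, and let go. Do not drop the key on the table, and leave the other things on the table where they are.

Things in the scene. Friction and masses are not known exactly. Their poses are not given: they have to be found in the camera images.
- key: Steel T-shaped key, about 0.34 kg (may vary by a sixth). Origin at the centre of the cross-bar; +x runs along the 14 mm round shank to the socket, +y along the cross-bar. It starts lying level in its rest, its axis 52 mm above the table. Centre of mass about 70 mm from the origin towards the socket.
- key_ball (a point): Centre of one of the two 18 mm red balls on the 10 mm cross-bar, 17 mm either side of the key's origin. Flat 11 mm tips on the balls' ends are what the fingers meet: 56 mm over both. The key turns about the cross-bar when the grip is light: 50 N or more holds it level, below about 25 N it sinks, at 5 to 10 N it hangs almost plumb; open the fingers 0.1 to 0.3 mm at a time, wider drops it.
- key_mouth (a point): Centre of the socket's open end, 110 mm from the key's origin along its +x. The socket is 36 mm square outside, its sides parallel to the key's y and z axes, and runs from 70 to 110 mm along x; its bore is 22 mm square, 34 mm deep, the same way round.
- rest: Blue cradle fixed to the table, 56 mm wide. Origin on the table directly below the key's cross-bar at the start, +x along the lying key. Two supports: 31 to 41 mm and 82 to 108 mm along x, on a base plate 8 mm thick from 25 to 125 mm; nothing of it is under the cross-bar. Lift the key straight up.
- stage: Black lift stage on an aluminium base plate fixed to the table, 120 x 100 mm, top at 46 mm above the table with a round 60 mm aluminium collar up to 50 mm in the centre. Origin on the table under its centre.
- spindle_foot (a point): Foot of the square brass spindle, at its centre, on top of the collar 50 mm above the table; z up the spindle, x and y square to its flats. 20 mm square, 31.5 mm tall, the top 7.5 mm stepped narrower as a lead-in (11 mm at the very top). The key fits in any of four quarter turns; fully home, its mouth rests on the collar at this point.
- spindle (a joint): Angle of the spindle about vertical relative to its stage, rad, positive anticlockwise seen from above; it starts anywhere from -0.7 to 0.7 (stops at 0.8) and is stiff (0.4 N m).
- mirror_mount: Bystander: mirror on a post, 106 mm tall, base 40 mm across; origin under its base.
- lens_tube: Bystander: upright black tube, 31 mm diameter, 70 mm tall; origin under its base.
- sensor: Bystander: round grey power-meter head on a post, 100 mm tall; origin under its base.
- screw_tray: Bystander: yellow divided tray 90 x 120 x 30 mm; origin under its centre.
- driver: Bystander: screwdriver with orange handle, 170 mm long, lying.
- jar: Bystander: amber jar, 60 mm diameter, 75 mm tall; origin under its base.
- filter_box: Bystander: blue closed box 100 x 70 x 30 mm; origin under its centre.

How it is judged:
By the outcome, as a careful person would: the job done as asked, in the order asked, and still so for the second after the job is handed in, with the robot touching nothing.
It also fails if it takes over 64 s, if anything falls off the work surface, if the arm or the gripper's body presses on something with over 40 N, if the wrist force passes 120 N, or if a joint passes its speed limit or range.

## Working session

There is one attempt and no reset: what is moved stays moved. The work goes in short steps, Python scripts to look and compute and a tool call to move; the robot and the scene stay as the last step left them, time stands still between calls to the robot, and variables do not carry over. Pictures are saved under pics/ and viewed, and the job is handed in when it is done.

Besides the shell and the picture viewer there is one more tool, called in YAML: its name, and indented under it one key for each argument. send_rows: Moves the arm, as the interface text tells. Its arguments: {"type":"object","properties":{"series":{"type":"array","items":{"type":"array","items":{"type":"number"}}},"gripper":{"type":"number"},"force":{"type":"number"}},"required":["series"]}

```bash
mkdir -p pics
python3 - <<'E'
from station import r
import cv2,numpy as np
s=r.observe()
for k,v in s.items(): print(k,np.round(v,4))
print(r.tip_extent)
for n in("side","top"):
    p,d=r.snapshot(n); cv2.imwrite(f"pics/{n}0.png",p[:,:,::-1]); np.save(f"pics/{n}0.npy",d); np.save(f"pics/{n}0p.npy",p)
    c=r.calibration(n); print(n,np.round(c["intrinsics"],2).tolist(),c["k1"]); print(np.round(c["T"],4))
E
```

```text
time 0.0
qpos [ 1.4226e+00  3.8550e-01  6.6000e-03 -5.0000e-04 -1.1940e+00 -2.5860e-01]
joint_velocities [-0.0013 -0.0023  0.0001  0.0007  0.0007 -0.0018]
tau [-1.10000e-03 -3.90670e+01  1.87405e+01  4.22000e+00  1.10000e-02
 -2.00000e-04]
ee_pos [0.247  0.5734 0.2295]
tool_rot [-0.1428 -0.6918  0.6933  0.143 ]
ft_force [ 0.3297 -0.1735  0.1155]
ft_torque [-0.0638 -0.0079  0.028 ]
grip_width 0.9981
0.008
side [[371.64, 0.0, 316.79], [0.0, 371.64, 195.3], [0.0, 0.0, 1.0]] -0.07619322245671331
[[ 0.9435 -0.2378  0.2306  0.3598]
 [-0.3307 -0.6365  0.6968 -0.7941]
 [-0.0189 -0.7337 -0.6792  0.8502]
 [ 0.      0.      0.      1.    ]]
top [[464.16, 0.0, 321.35], [0.0, 464.16, 202.92], [0.0, 0.0, 1.0]] 0.013403572419762333
[[ 0.0249 -0.9969  0.0742  0.5224]
 [-0.9996 -0.0259 -0.0119  0.0127]
 [ 0.0137 -0.0739 -0.9972  1.4087]
 [ 0.      0.      0.      1.    ]]
```

View pics/top0.png

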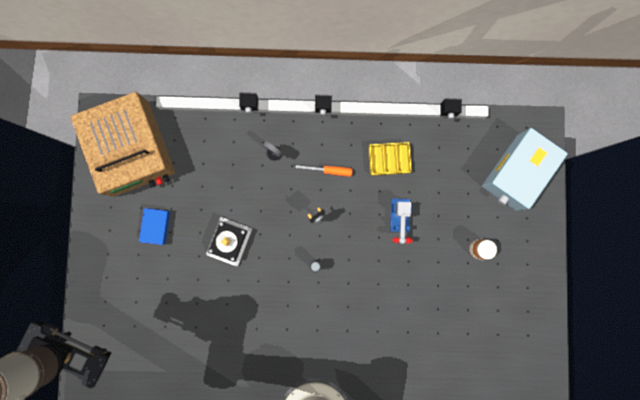

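View pics/side0.png

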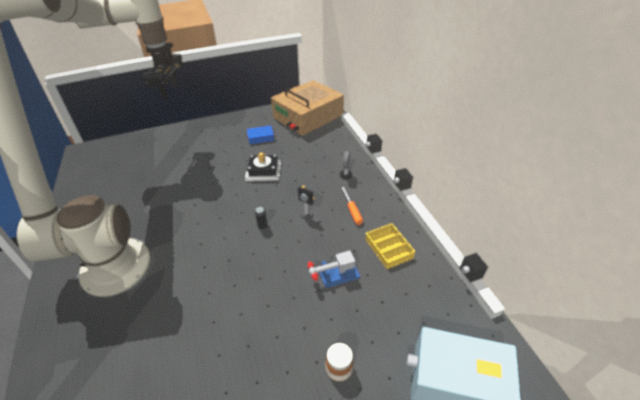

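The top view shows the key in its rest: red balls near (402,240), socket near (403,208). The stage is at about (228,241). Next I zoom in and measure.

```bash
cat > h.py <<'E'
import numpy as np,cv2
from station import r
def ray(n,px):
    c=r.calibration(n);K=np.array(c["intrinsics"]);T=np.array(c["T"])
    px=np.atleast_2d(np.asarray(px,float))
    dd=np.array([[ (u-K[0,2])/K[0,0],(v-K[1,2])/K[1,1]] for u,v in px])
    # distortion: drawn = s*(1+k1 |s|^2)
    s=dd.copy()
    for _ in range(30): s=dd/(1+c["k1"]*(s**2).sum(1,keepdims=True))
    D=np.c_[s,np.ones(len(s))]@T[:3,:3].T
    return T[:3,3],D
def plane(n,px,z):
    o,D=ray(n,px); t=(z-o[2])/D[:,2]; return o+D*t[:,None]
def proj(n,P):
    c=r.calibration(n);K=np.array(c["intrinsics"]);T=np.array(c["T"])
    p=(np.atleast_2d(P)-T[:3,3])@T[:3,:3]; s=p[:,:2]/p[:,2:]
    s=s*(1+c["k1"]*(s**2).sum(1,keepdims=True))
    return s*K[0,0]+K[:2,2]
def tri(pa,pb):
    o1,d1=ray("side",pa);o2,d2=ray("top",pb);d1=d1[0];d2=d2[0]
    t=np.linalg.lstsq(np.c_[d1,-d2],o2-o1,rcond=None)[0]
    a=o1+t[0]*d1;b=o2+t[1]*d2
    return (a+b)/2,np.linalg.norm(a-b)
def snap(n,tag):
    p,d=r.snapshot(n); cv2.imwrite(f"pics/{n}{tag}.png",p[:,:,::-1]); np.save(f"pics/{n}{tag}.npy",d); np.save(f"pics/{n}{tag}p.npy",p); return p,d
def crop(p,u0,u1,v0,v1,k,f):
    cv2.imwrite(f,cv2.resize(np.ascontiguousarray(p[v0:v1,u0:u1,::-1]),None,fx=k,fy=k,interpolation=cv2.INTER_CUBIC))
def blobs(m,minA=4):
    n,l,st,ce=cv2.connectedComponentsWithStats(m.astype(np.uint8))
    return [(st[i,4],np.round(ce[i],2)) for i in range(1,n) if st[i,4]>=minA]
def hsv(p): return cv2.cvtColor(p,cv2.COLOR_RGB2HSV).astype(int)
E
python3 - <<'E'
from h import *
a=np.load("pics/top0p.npy");b=np.load("pics/side0p.npy")
ims=[a[190:250,375:430],a[210:270,200:255],b[240:300,300:370],b[140:190,230:290]]
out=[cv2.resize(i[:,:,::-1],(390,290),interpolation=cv2.INTER_CUBIC) for i in ims]
cv2.imwrite("pics/z0.png",np.vstack([np.hstack(out[:2]),np.hstack(out[2:])]))
for n,p in(("top",a),("side",b)):
    H=hsv(p);red=((H[...,0]<8)|(H[...,0]>172))&(H[...,1]>150)&(H[...,2]>90)
    print(n,"red",blobs(red)); 
    g=(H[...,0]>15)&(H[...,0]<30)&(H[...,1]>90)&(H[...,2]>100); print("gold",blobs(g))
E
```

```text
top red [(np.int32(46), array([158.37, 180.41])), (np.int32(29), array([395.62, 239.59])), (np.int32(33), array([408.48, 239.88]))]
gold [(np.int32(4967), array([118.55, 143.85])), (np.int32(1355), array([389.66, 158.21])), (np.int32(157), array([537.88, 156.31])), (np.int32(51), array([501.82, 162.08])), (np.int32(82), array([337.12, 170.67])), (np.int32(4), array([117.75, 193.25])), (np.int32(16), array([318.69, 209.06])), (np.int32(19), array([309.47, 215.84])), (np.int32(46), array([225.5 , 241.17])), (np.int32(7), array([ 66.71, 359.71]))]
side red [(np.int32(18), array([292.  , 125.33])), (np.int32(18), array([309.67, 264.06])), (np.int32(26), array([314.46, 276.27]))]
gold [(np.int32(278), array([192.54,   9.72])), (np.int32(7), array([167.71,   4.71])), (np.int32(8), array([169.  ,   8.88])), (np.int32(4), array([174.  ,   9.75])), (np.int32(118), array([177.81,  21.04])), (np.int32(4), array([184.25,  30.5 ])), (np.int32(1791), array([307.85, 106.1 ])), (np.int32(7), array([303.86,  93.71])), (np.int32(48), array([261.  , 156.52])), (np.int32(9), array([302.89, 186.67])), (np.int32(41), array([354.07, 210.56])), (np.int32(1411), array([389.68, 245.37])), (np.int32(307), array([488.47, 368.09]))]
```

View pics/z0.png

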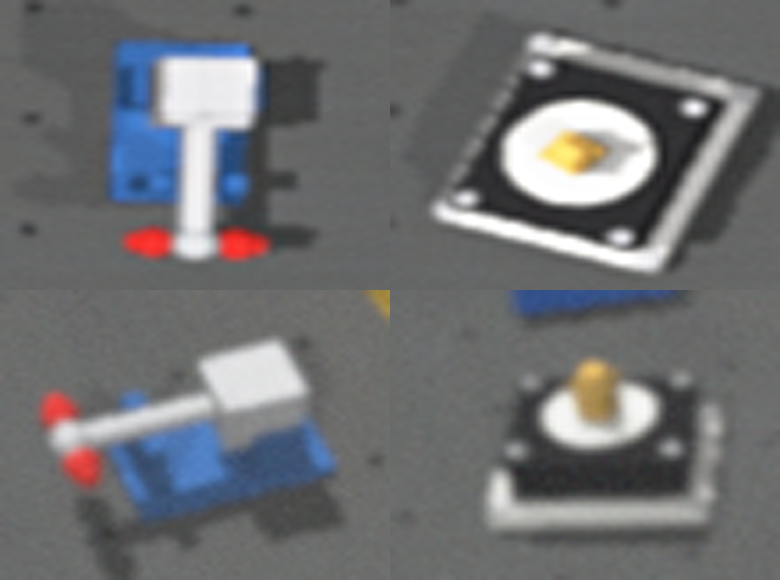

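Run:
```python
from h import *
a=np.load("pics/top0p.npy");b=np.load("pics/side0p.npy")
T=plane("top",[(395.62,239.59),(408.48,239.88)],.052);S=plane("side",[(309.67,264.06),(314.46,276.27)],.052)
print("top balls",T.round(4));print("side",S.round(4))
print([ (x.round(4),round(e,4)) for x,e in (tri((309.67,264.06),(395.62,239.59)),tri((314.46,276.27),(408.48,239.88)))])
# socket top face (z=0.070) white in the top view
g=a.min(2);m=np.zeros_like(g);m[195:222,390:418]=g[195:222,390:418]>150
print(blobs(m))
c,_=cv2.findContours(m,0,1);c=max(c,key=cv2.contourArea);print(cv2.minAreaRect(c))
# columns
for v in range(198,246): print(v,' '.join('%3d'%x for x in g[v,386:420]))
# stage collar & black outline
g=a.min(2)
```

```text
top balls [[ 0.5217 -0.2229  0.052 ]
 [ 0.5218 -0.2605  0.052 ]]
side [[ 0.5248 -0.221   0.052 ]
 [ 0.524  -0.2619  0.052 ]]
[(array([ 0.5229, -0.2227,  0.0547]), np.float64(0.0026)), (array([ 0.523, -0.261,  0.051]), np.float64(0.0025))]
[(np.int32(217), array([403.65, 209.79]))]
((403.5, 211.5), (19.0, 13.0), 90.0)
198  88  92  92  91  87  80  75  77  76  75  77  79  77  79  79  83  84  86  86  83  88  88  90  98  98  98  99 100 100 101  97 102 101 102
199  90  92  92  91  86  71  63  62  61  63  66  63  64  64  66  61  64  69  70  68  72  72  74  82  83  93 100 101 101 100 100 101 100 102
200  90  91  93  93  88  71  58  60  60  60  60  60  67  66  61  60  60  62  62  59  61  62  67  63  67  89 101 102 101 102  98  98 100 103
201  90  92  90  90  87  68  61  59  60  59  65  84 113 122 123 120 119 119 115 107 108 110 109 109 102  92  96  97  99  94  86  86  96 100
202  89  90  88  89  86  64  58  60  62  63  85 130 180 209 212 209 209 202 204 204 204 203 207 206 186 111  77  79  81  78  67  66  81  81
203  87  90  90  89  82  65  52  52  58  64  92 153 208 239 240 238 237 235 237 2
[... 5238 characters left out ...]

241 102 101 102 101  99 102  89  67  49  51  47  45  73 146 213 234 236 233 202 152  79  47  48  47  45  53  72  74  80  85  86  85  89  98
242 103 102 101 103  99 101  99  88  76  70  58  57  72 124 175 211 221 210 171 128  75  49  48  53  60  74  91  91  94 101 100  98  99 102
243 102 102 102 103 102 101  98  96  99  93  86  83  86 104 127 154 167 157 125 104  85  77  74  79  85  92 100  98 102 102 102 101 101 103
244 102 101 101 102 103 102 100 101  99  99 103 100  96  99 101 106 109 104 100  97  99  96  94  97 100  96 100 102 101 101 100 101 100 103
245 103 102 102 102 102 102 102 102 101 103  98 101 101 101  99  97  96  96  97  99  98  98  95  99  97  99 101 101 101  99 101 101 103 101
```

Run:
```python
from h import *
from scipy.spatial.transform import Rotation as R
a=np.load("pics/top0p.npy").astype(float);b=np.load("pics/side0p.npy")
s=r.observe();M=R.from_quat(s["tool_rot"]).as_matrix();print("tool axes cols\n",M.round(3))
g=a.min(2)
pts=[]
for v in range(218,236):
    w=np.clip(g[v,398:407]-100,0,None);pts.append((398+(w*np.arange(9)).sum()/w.sum(),v))
P=plane("top",pts,.055);k=np.polyfit(P[:,0],P[:,1],1);print("shank yaw",np.degrees(np.arctan(k[0])),"y at x=.5225",np.polyval(k,.5225))
print(P[[0,-1]].round(4))
# hub centre
w=np.clip(g[236:245,397:410]-120,0,None);print("hub rows",w.sum(1).round())
# red: weight
rd=np.clip(a[...,0]-a[...,1]-40,0,None)[230:248,388:418];vv,uu=np.mgrid[230:248,388:418]
for sl in (uu<402.5),(uu>=402.5):
    W=rd*sl;c=((W*uu).sum()/W.sum(),(W*vv).sum()/W.sum());print(np.round(c,2),plane("top",c,.052).round(4))
# collar
m=(a.min(2)>170).astype(np.uint8);m[:222]=0;m[262:]=0;m[:,:205]=0;m[:,255:]=0
n,l,st,ce=cv2.connectedComponentsWithStats(m);print(st[1:,4],ce[1:].round(1).tolist())
for i in range(1,n):
    if st[i,4]>60:
        c,_=cv2.findContours((l==i).astype(np.uint8),0,1);c=max(c,key=len);e=cv2.fitEllipse(c);print(e,plane("top",e[0],.05).round(4))
```

```text
tool axes cols
 [[-0.918 -0.001 -0.396]
 [ 0.396 -0.002 -0.918]
 [-0.    -1.     0.002]]
shank yaw -0.8553876626158102 y at x=.5225 -0.24081012935545898
[[ 0.5851 -0.2417  0.055 ]
 [ 0.5355 -0.2409  0.055 ]]
hub rows [443. 388. 391. 515. 592. 576. 400. 130.   0.]
[395.58 239.68] [[ 0.5214 -0.2227  0.052 ]]
[408.49 240.16] [[ 0.521  -0.2605  0.052 ]]
[  4   8 292   6  68   5  81] [[220.5, 223.5], [245.5, 227.8], [226.1, 241.4], [242.5, 232.0], [243.0, 246.2], [210.2, 250.6], [218.7, 257.4]]
((226.1028289794922, 241.2637176513672), (20.375436782836914, 20.469181060791016), 41.33222961425781) [[0.5046 0.2707 0.05  ]]
((242.88697814941406, 246.43646240234375), (1.9915597438812256, 32.954978942871094), 21.413930892944336) [[0.4908 0.2214 0.05  ]]
((220.4625244140625, 257.1268005371094), (5.413916110992432, 25.64203643798828), 103.51229858398438) [[0.4584 0.2851 0.05  ]]
```

Run:
```python
from h import *
for n,(u0,u1,v0,v1) in (("top",(212,242,226,256)),("side",(246,278,144,176))):
    A=np.mean([r.snapshot(n)[0].astype(float) for _ in range(4)],0)
    np.save(f"pics/{n}avg.npy",A); p=A.clip(0,255).astype(np.uint8)
    crop(p,u0,u1,v0,v1,12,f"pics/{n}sp.png")
    sat=A.max(2)-A.min(2)
    print(n)
    for v in range(v0+6,v1-8): print(v,' '.join('%3d'%x for x in sat[v,u0+4:u1-6]))
a=cv2.imread("pics/topsp.png");b=cv2.imread("pics/sidesp.png");h=max(a.shape[0],b.shape[0])
f=lambda x:cv2.copyMakeBorder(x,0,h-x.shape[0],0,0,0);cv2.imwrite("pics/sp.png",np.hstack([f(a),f(b)]))
```

```text
top
232   1   2   2   2   1   3   5   3   1   0   0   0   0   2   2   3   2   1   2   3
233   1   3   0   2   3   3   2   0   0   0   1   1   0   0   0   0   3   3   0   2
234   1   0   1   3   2   2   1   1   0   0   0   0   0   0   0   0   0   3   4   1
235   1   2   3   2   2   1   1   0   0   1   1   0   0   1   1   1   0   0   3   4
236   0   3   2   2   1   1   0   5  15   9   0   1   0   1   2   2   0   0   0   3
237   1   3   1   1   1   0   1  19  73  79  43  12   1   1   4   2   2   0   0   0
238   2   1   1   1   0   1   8  66 127 136 105  64  21   3   1   2   4   2   1   0
239   3   0   0   0   0   5  42 112 144 144 131 114  74  33   7   2   3   4   2   2
240   4   0   0   0   1  30  99 134 139 144 141 125 115  97  35   9   3   3   3   4
241   4   0   0   0  15  81 136 139 132 134 144 130 119 116  49   8   2   2   3   2
242   3   0   0   1  20  81 128 138 134 136 145 128 104  78  26   3   2   3   2   1
243   3   0   0   0   3  18  68 118 139 145 143 117  72  30   7   1   3   2   0   0
244   4   0   0   1   1   2   9  59 114 147 140  93  38   8   0   1   3   1   0   0
245 
[... 1208 characters left out ...]
  28  61  84  88  81  67  38  16   4   2   1   2   4   2
161   2   2   1   3   2   1   1   2  13  46  67  75  73  55  27  10   4   2   2   2   5   1
162   3   2   0   2   2   1   1   1   4  23  35  41  42  31  14   6   3   3   3   4   4   0
163   2   2   1   2   4   2   1   1   2   4  10  11  11  10   6   5   4   3   3   3   2   0
164   1   1   1   1   4   4   3   2   2   2   3   2   4   4   3   4   4   6   4   2   1   0
165   1   0   0   1   2   3   5   3   3   2   2   3   2   2   4   3   3   3   1   1   1   1
166   2   1   2   2   0   0   2   4   4   4   5   5   4   4   2   2   0   1   0   0   1   1
167   2   2   2   1   1   1   0   1   1   1   1   2   2   1   2   0   0   1   3   1   0   2
```

View pics/sp.png

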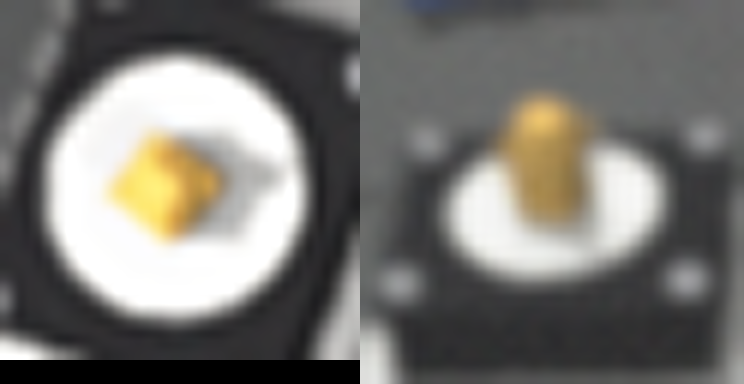

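Run:
```python
from h import *
A=np.load("pics/topavg.npy");sat=(A.max(2)-A.min(2))
u0,v0,k=212,228,10
up=cv2.resize(sat[v0:254,u0:242],None,fx=k,fy=k,interpolation=cv2.INTER_CUBIC)
for th in(55,70,85):
    c,_=cv2.findContours((up>th).astype(np.uint8),0,1);c=max(c,key=cv2.contourArea)[:,0,:]
    px=(c+.5)/k-.5+[u0,v0]
    L,Rr=px[px[:,0].argmin()],px[px[:,0].argmax()];Tp,B=px[px[:,1].argmin()],px[px[:,1].argmax()]
    print(th,"corners",L,Tp,Rr,B)
    ang=[]
    for (p,q,z,nm) in((L,Tp,.074,"UL"),(L,B,.074,"LL"),(Rr,Tp,.05,"UR"),(Rr,B,.05,"LR")):
        d=q-p;t=((px-p)@d)/(d@d);off=np.abs((px-p)@np.array([-d[1],d[0]]))/np.linalg.norm(d)
        # middle of each side
        s=(t>.2)&(t<.75)&(off<1.0)
        W=plane("top",px[s],z)[:,:2];m=W.mean(0);_,_,V=np.linalg.svd(W-m);an=np.degrees(np.arctan2(V[0,1],V[0,0]))%90
        n=np.array([-V[0,1],V[0,0]]);print(nm,s.sum(),"ang%90",an.round(1),"mid",m.round(4));ang.append((V[0],m))
    # corner estimates & edge separations relative to collar centre
    C=np.array([.5046,.2707])
    print("dist of edges from collar centre mm",[round(1e3*abs((C-m)@np.array([-v[1],v[0]])),1) for v,m in ang])
# stage outline orientation: black top
m=(A.max(2)<62).astype(np.uint8);m[:215]=0;m[268:]=0;m[:,:200]=0;m[:,255:]=0
c,_=cv2.findContours(m,0,1);c=max(c,key=cv2.contourArea);rr=cv2.minAreaRect(c);bx=cv2.boxPoints(rr);print(rr);W=plane("top",bx,.046);print(W.round(4));
for i in range(4): d=W[(i+1)%4]-W[i];print(np.linalg.norm(d).round(4),np.degrees(np.arctan2(d[1],d[0])).round(1))
```

```text
55 corners [220.55 241.35] [224.35 236.65] [229.85 241.35] [225.15 245.65]
UL 27 ang%90 55.3 mid [0.5112 0.2774]
LL 27 ang%90 52.1 mid [0.498  0.2759]
UR 33 ang%90 55.3 mid [0.5127 0.2662]
LR 28 ang%90 54.5 mid [0.4976 0.2654]
dist of edges from collar centre mm [np.float64(9.3), np.float64(8.4), np.float64(9.3), np.float64(8.4)]
70 corners [220.75 241.45] [224.35 236.85] [229.65 241.25] [225.15 245.45]
UL 26 ang%90 54.7 mid [0.5108 0.2771]
LL 26 ang%90 52.1 mid [0.4983 0.2755]
UR 30 ang%90 55.2 mid [0.5123 0.2666]
LR 28 ang%90 54.6 mid [0.4982 0.2657]
dist of edges from collar centre mm [np.float64(8.8), np.float64(8.0), np.float64(8.7), np.float64(7.8)]
85 corners [220.95 241.35] [224.25 237.05] [229.45 241.25] [225.05 245.25]
UL 24 ang%90 56.0 mid [0.5105 0.2767]
LL 25 ang%90 51.4 mid [0.4986 0.2752]
UR 30 ang%90 55.1 mid [0.512  0.2672]
LR 29 ang%90 58.1 mid [0.4986 0.2663]
dist of edges from collar centre mm [np.float64(8.3), np.float64(7.5), np.float64(8.1), np.float64(6.9)]
((227.57373046875, 241.16757202148438), (27.701251983642578, 32.41305160522461), 21.25050163269043)
[[0.4744 0.3204 0.046 ]
 [0.563  0.29   0.046 ]
 [0.5356 0.2136 0.046 ]
 [0.4471 0.2444 0.046 ]]
0.0937 -18.9
0.0811 -109.8
0.0937 160.8
0.0807 70.3
```

```bash
cat >> h.py <<'E'
from scipy.spatial.transform import Rotation as R
def togo(x,y,z,yaw):
    s=r.observe();M=R.from_quat(s["tool_rot"]).as_matrix()
    cy=np.degrees(np.arctan2(M[1,2],M[0,2])); d=M.T@(np.array([x,y,z])-s["ee_pos"])*1e3
    print("t",round(s["time"],2),"pos",np.round(s["ee_pos"],4),"yaw",round(cy,2),"tilt",np.round(M[:,1],4),"grip",round(s["grip_width"],4),"F",np.round(s["ft_force"],2),"Tq",np.round(s["ft_torque"],3))
    print("togo mm",d.round(2),"turn",round(-((yaw-cy+180)%360-180),2),"q",np.round(s["qpos"],3))
E
python3 - <<'E'
from h import *
A=np.load("pics/sideavg.npy");m=(A.min(2)>150).astype(np.uint8);m[:150]=0;m[175:]=0;m[:,:245]=0;m[:,280:]=0
n,l,st,ce=cv2.connectedComponentsWithStats(m);i=1+st[1:,4].argmax();c,_=cv2.findContours((l==i).astype(np.uint8),0,1)
e=cv2.fitEllipse(cv2.convexHull(max(c,key=len)));print(st[i],e,plane("side",e[0],.05).round(4))
togo(.5225,-.241,.2295,-90.8)
E
```

```text
[253 156  18  11 116] ((261.718505859375, 160.86447143554688), (10.911505699157715, 17.696842193603516), 82.04951477050781) [[0.5079 0.265  0.05  ]]
t 0.5 pos [0.2473 0.5739 0.2305] yaw -113.31 tilt [-0.e+00 -1.e-04 -1.e+00] grip 0.9973 F [-0.3   0.13  0.12] Tq [0.054 0.038 0.008]
togo mm [-575.24    1.09  639.51] turn -22.51 q [ 1.423  0.385  0.008 -0.    -1.194 -0.259]
```

send_rows:
  series:
    - [0,0,0,-8]
    - [0,0,0,-8]
    - [0,0,0,-6.5]
  gripper: 1

```text
time: 0.8
ee_pos: [0.2472, 0.5739, 0.2305]
tool_rot: [0.0, -0.707, 0.707, -0.0]
ft_force: [-0.3, -0.1, 0.1]
grip_width: 1.001
```

send_rows:
  series:
    - [-15,0,45,0]
    - [-15,0,45,0]
    - [-15,0,45,0]
    - [-15,0,45,0]
    - [-15,0,45,0]
    - [-15,0,45,0]
    - [-15,0,45,0]
    - [-15,0,45,0]
    - [-15,0,45,0]
    - [-15,0,45,0]
    - [-15,0,45,0]
    - [-15,0,45,0]
    - [-15,0,45,0]
    - [-15,0,45,0]
    - [-15,0,45,0]
    - [-15,0,45,0]
    - [-15,0,45,0]
    - [0,0,0,0]

```text
time: 2.6
ee_pos: [0.516, -0.2184, 0.2326]
tool_rot: [0.002, 0.709, -0.705, 0.009]
ft_force: [0.3, 0.9, -0.7]
grip_width: 0.999
```

Run:
```python
from h import *
togo(.5225,-.241,.2295,-90.8)
```

```text
t 2.6 pos [ 0.516  -0.2184  0.2326] yaw -89.4 tilt [ 0.0148  0.0053 -0.9999] grip 0.9988 F [ 0.3   0.93 -0.7 ] Tq [0.026 0.071 0.017]
togo mm [-6.23  3.04 22.69] turn 1.4 q [-0.115  0.268 -0.156 -0.008 -1.133  1.7  ]
```

send_rows:
  series:
    - [-3,1,11,0.7]
    - [-3,1,11,0.7]
    - [0,0,0,0]
    - [0,0,0,0]

```text
time: 3.0
ee_pos: [0.522, -0.2414, 0.2301]
tool_rot: [0.011, 0.709, -0.705, -0.001]
ft_force: [-0.1, -0.3, 0.9]
grip_width: 0.999
```

Run:
```python
from h import *
togo(.5225,-.241,.2295,-90.8)
p,d=snap("top","1");q,e=snap("side","1")
crop(p,360,440,180,255,5,"pics/a.png");crop(q,260,360,170,300,4,"pics/b.png")
a=cv2.imread("pics/a.png");b=cv2.imread("pics/b.png");h=max(a.shape[0],b.shape[0])
f=lambda x:cv2.copyMakeBorder(x,0,h-x.shape[0],0,0,0);cv2.imwrite("pics/ab1.png",np.hstack([f(a),f(b)]))
```

```text
t 3.0 pos [ 0.522  -0.2414  0.2301] yaw -90.92 tilt [ 0.014   0.0059 -0.9999] grip 0.9985 F [-0.12 -0.27  0.91] Tq [-0.048  0.056 -0.022]
togo mm [-0.44  0.65 -0.45] turn -0.12 q [-0.156  0.295 -0.123 -0.009 -1.14   1.714]
```

View pics/ab1.png

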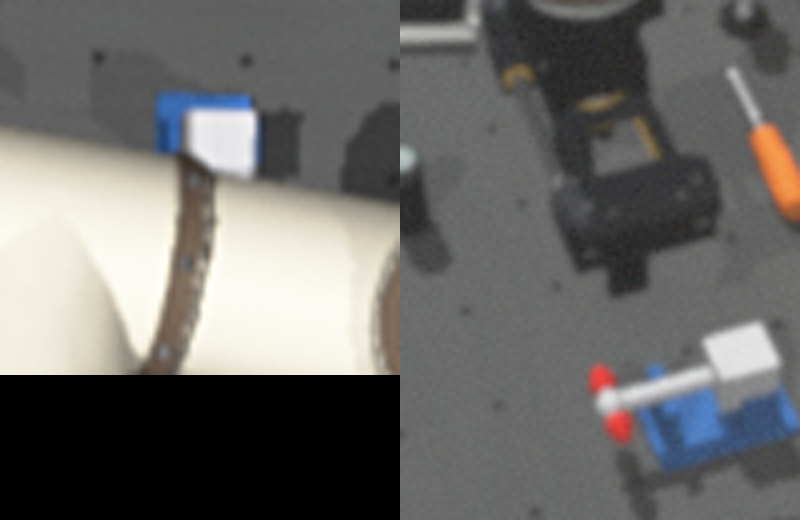

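Run:
```python
from h import *
s=r.observe();M=R.from_quat(s["tool_rot"]).as_matrix()
for x in(-9.5,9.5):
  for z in(43.5,58.5): print(x,z,proj("side",s["ee_pos"]+M@np.array([x,8,z])/1e3).round(2))
q=np.load("pics/side1p.npy");crop(q,300,335,220,255,16,"pics/c1.png")
print(proj("side",[[.522,-.224,.052],[.522,-.258,.052],[.522,-.241,.052]]).round(2))
```

```text
-9.5 43.5 [[319.03 238.69]]
-9.5 58.5 [[321.23 243.67]]
9.5 43.5 [[310.85 240.95]]
9.5 58.5 [[312.96 245.98]]
[[309.04 265.22]
 [313.22 275.3 ]
 [311.11 270.2 ]]
```

View pics/c1.png

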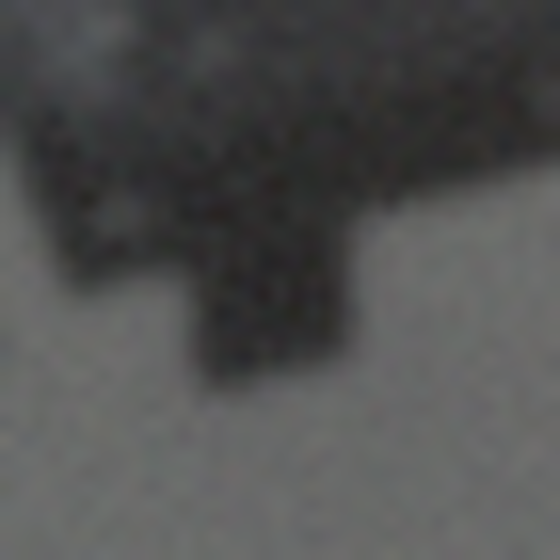

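Run:
```python
from h import *
togo(.5225,-.241,.041,-90.8)
```

```text
t 3.1 pos [ 0.5221 -0.2412  0.2303] yaw -90.89 tilt [ 0.0143  0.0058 -0.9999] grip 0.9995 F [ 0.92  0.46 -0.32] Tq [-0.053  0.042 -0.027]
togo mm [  2.25 189.29   0.95] turn -0.09 q [-0.156  0.295 -0.123 -0.009 -1.14   1.714]
```

send_rows:
  series:
    - [0.5,25,0,0]
    - [0.5,25,0,0]
    - [0.5,25,0,0]
    - [0.5,25,0,0]
    - [0.5,20,0,0]
    - [0,0,0,0]

```text
time: 3.7
ee_pos: [0.5235, -0.2359, 0.1106]
tool_rot: [0.01, 0.709, -0.705, 0.005]
ft_force: [-0.7, -0.5, 0.5]
grip_width: 1.003
```

Run:
```python
from h import *
togo(.5225,-.241,.041,-90.8)
```

```text
t 3.7 pos [ 0.5235 -0.2359  0.1106] yaw -90.4 tilt [ 0.0224  0.0045 -0.9997] grip 1.0031 F [-0.66 -0.5   0.54] Tq [-0.061  0.111 -0.036]
togo mm [ 2.47 69.57  5.44] turn 0.4 q [-0.145  0.405 -0.289 -0.01  -0.856  1.716]
```

send_rows:
  series:
    - [0.5,12,1.5,0]
    - [0.5,12,1.5,0.2]
    - [0.5,12,1,0.2]
    - [0.3,12,1,0]
    - [0,10,0,0]
    - [0,0,0,0]

```text
time: 4.3
ee_pos: [0.5254, -0.2406, 0.0514]
tool_rot: [0.014, 0.708, -0.706, 0.006]
ft_force: [0.2, 0.4, 0.6]
grip_width: 0.999
```

Run:
```python
from h import *
togo(.5225,-.241,.041,-90.8)
q,e=snap("side","2");crop(q,260,380,170,300,5,"pics/c2.png")
```

```text
t 4.3 pos [ 0.5254 -0.2406  0.0514] yaw -90.7 tilt [ 0.0283  0.0029 -0.9996] grip 0.9993 F [0.18 0.35 0.6 ] Tq [-0.019  0.14  -0.043]
togo mm [ 3.15 10.3   0.46] turn 0.1 q [-0.153  0.484 -0.341 -0.011 -0.718  1.72 ]
```

View pics/c2.png

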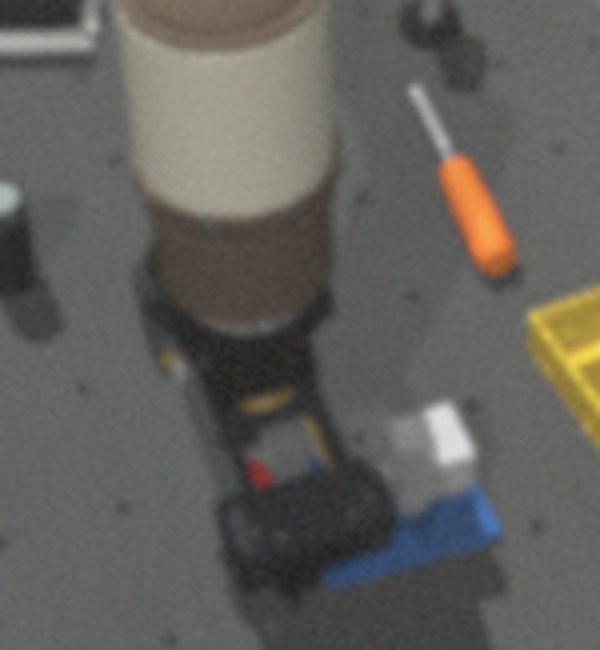

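send_rows:
  series:
    - [1.5,5,0.2,0.1]
    - [1.5,5,0.2,0]
    - [0,0,0,0]

```text
time: 4.65
ee_pos: [0.5238, -0.2413, 0.0421]
tool_rot: [0.016, 0.708, -0.706, 0.006]
ft_force: [0.8, 0.0, -0.5]
grip_width: 1.004
```

Run:
```python
from h import *
togo(.5225,-.241,.041,-90.8)
q,e=snap("side","3");crop(q,280,380,200,300,6,"pics/c3.png")
```

```text
t 4.65 pos [ 0.5238 -0.2413  0.0421] yaw -90.78 tilt [ 0.0316  0.0019 -0.9995] grip 1.004 F [ 0.83  0.02 -0.47] Tq [0.004 0.092 0.024]
togo mm [ 1.33  1.1  -0.33] turn 0.02 q [-0.155  0.494 -0.354 -0.011 -0.692  1.72 ]
```

View pics/c3.png

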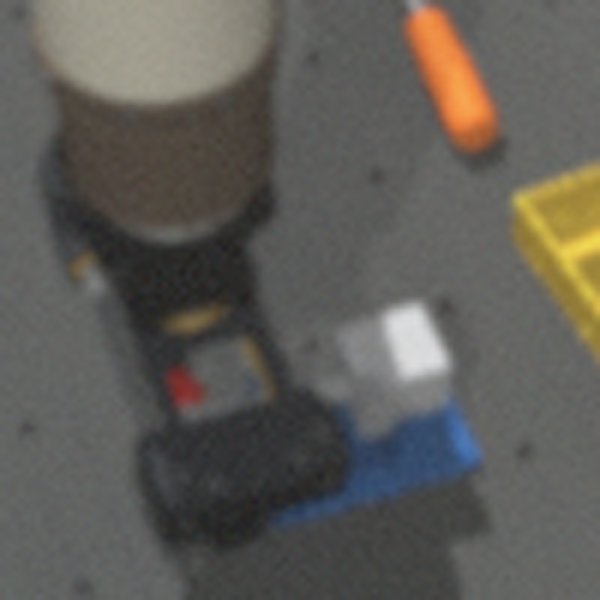

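send_rows:
  series:
    - [1,1,-0.3,0]
    - [0,0,0,0]

```text
time: 4.9
ee_pos: [0.5234, -0.2412, 0.0419]
tool_rot: [0.016, 0.708, -0.706, 0.007]
ft_force: [0.0, 0.6, -1.3]
grip_width: 1.003
```

send_rows:
  series:
    - [0,0,0,0]
    - [0,0,0,0]
    - [0,0,0,0]
    - [0,0,0,0]
    - [0,0,0,0]
    - [0,0,0,0]
    - [0,0,0,0]
    - [0,0,0,0]
  gripper: 0
  force: 60

```text
time: 5.7
ee_pos: [0.5239, -0.2413, 0.0426]
tool_rot: [0.017, 0.707, -0.707, 0.008]
ft_force: [0.6, -0.5, 0.5]
grip_width: 0.628
```

Run:
```python
from h import *
togo(.5225,-.241,.041,-90.8)
```

```text
t 5.7 pos [ 0.5239 -0.2413  0.0426] yaw -90.76 tilt [ 0.0348  0.0011 -0.9994] grip 0.6283 F [ 0.64 -0.54  0.49] Tq [-0.048  0.065 -0.063]
togo mm [ 1.5   1.57 -0.23] turn 0.04 q [-0.154  0.492 -0.356 -0.01  -0.688  1.72 ]
```

send_rows:
  series:
    - [-0.3,-8,0,0]
    - [-0.4,-12,0,0]
    - [-0.5,-15,0,0]
    - [-0.5,-15,0,0]
    - [-0.5,-15,0,0]
    - [0,0,0,0]

```text
time: 6.3
ee_pos: [0.5202, -0.2404, 0.11]
tool_rot: [0.014, 0.708, -0.706, 0.004]
ft_force: [0.8, 0.7, -2.5]
grip_width: 0.63
```

Run:
```python
from h import *
togo(.5225,-.241,.26,-90.8)
q,e=snap("side","4");crop(q,270,380,170,300,5,"pics/c4.png")
p,e=snap("top","4");crop(p,370,440,180,255,8,"pics/c4t.png")
```

```text
t 6.3 pos [ 0.5202 -0.2404  0.11  ] yaw -90.82 tilt [ 0.0252  0.0038 -0.9997] grip 0.6299 F [ 0.82  0.72 -2.55] Tq [-0.042  0.072  0.043]
togo mm [-6.1300e+00 -1.4986e+02 -8.0000e-02] turn -0.02 q [-0.155  0.402 -0.294 -0.01  -0.85   1.718]
```

View pics/c4.png

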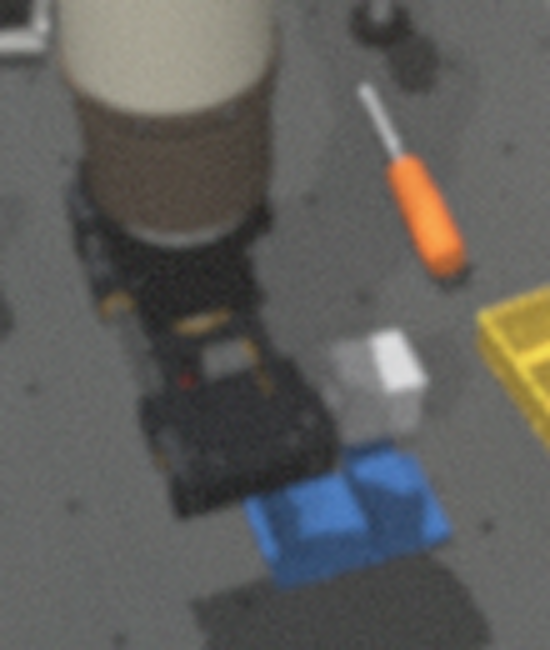

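The key is off the rest and still level, with the socket beside the gripper at about crop (375,385). I'll keep lifting.

send_rows:
  series:
    - [-0.7,-18,0,0]
    - [-0.7,-18,0,0]
    - [-0.7,-18,0,0]
    - [-0.7,-18,0,0]
    - [-0.7,-18,0,0]
    - [-0.7,-18,0,0]
    - [-0.6,-18,0,0]
    - [-0.6,-18,0,0]
    - [0,-15,0,0]
    - [0,-8,0,0]
    - [0,0,0,0]
    - [0,0,0,0]

```text
time: 7.6
ee_pos: [0.5116, -0.2377, 0.2628]
tool_rot: [0.001, 0.714, -0.7, -0.013]
ft_force: [-1.3, 0.5, -4.7]
grip_width: 0.628
```

Run:
```python
from h import *
togo(.5225,-.241,.28,-90.8)
q,e=snap("side","5");crop(q,240,380,140,290,4,"pics/c5.png")
```

```text
t 7.6 pos [ 0.5116 -0.2377  0.2628] yaw -91.13 tilt [-0.0173  0.0192 -0.9997] grip 0.6282 F [-1.27  0.54 -4.66] Tq [-0.088  0.155 -0.033]
togo mm [-10.65 -17.43   2.75] turn -0.33 q [-0.157  0.272 -0.069 -0.017 -1.25   1.714]
```

View pics/c5.png

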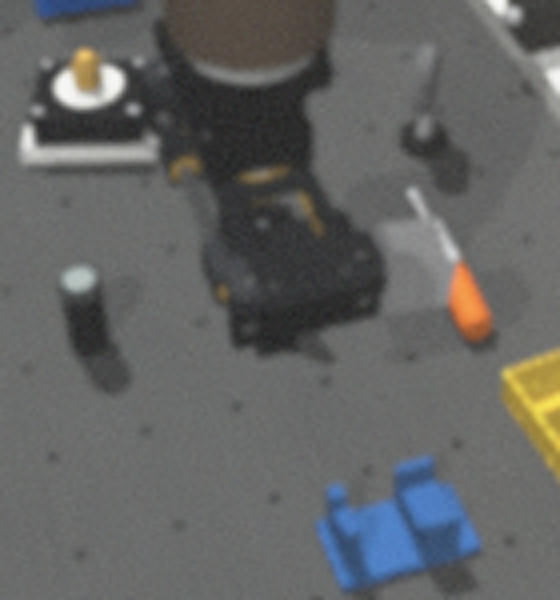

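send_rows:
  series:
    - [0,0,0,0]
    - [0,0,0,0]
  force: 22

```text
time: 7.85
ee_pos: [0.5114, -0.2376, 0.2612]
tool_rot: [0.0, 0.714, -0.7, -0.014]
ft_force: [-0.0, -0.8, -2.7]
grip_width: 0.635
```

Run:
```python
from h import *
togo(.5225,-.241,.28,-90.8)
q,e=snap("side","6");crop(q,240,380,140,290,4,"pics/c6.png")
```

```text
t 7.85 pos [ 0.5114 -0.2376  0.2612] yaw -91.13 tilt [-0.0191  0.0197 -0.9996] grip 0.6347 F [-0.   -0.84 -2.74] Tq [-0.108 -0.136  0.02 ]
togo mm [-10.75 -19.11   2.85] turn -0.33 q [-0.157  0.274 -0.071 -0.017 -1.249  1.714]
```

View pics/c6.png

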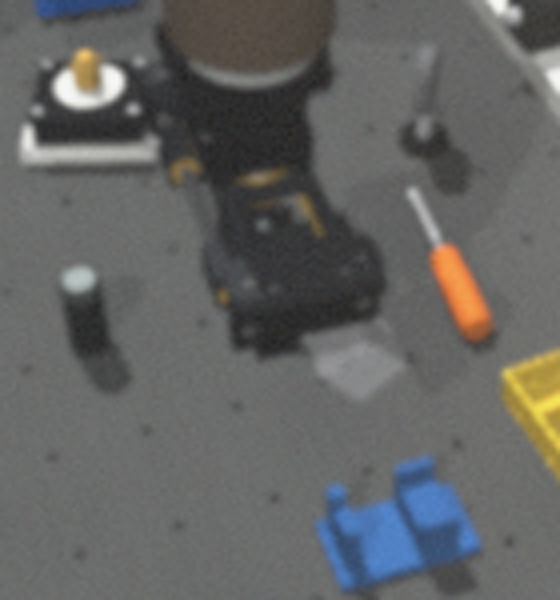

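Force control works: at 22 N the socket is sinking, now near crop (355,355). I'll ease further.

send_rows:
  series:
    - [0,0,0,0]
    - [0,0,0,0]
    - [0,0,0,0]
  force: 13

```text
time: 8.2
ee_pos: [0.5107, -0.2374, 0.2601]
tool_rot: [-0.001, 0.714, -0.7, -0.015]
ft_force: [-0.4, 0.3, -3.3]
grip_width: 0.643
```

send_rows:
  series:
    - [0,0,0,0]
    - [0,0,0,0]
    - [0,0,0,0]
    - [0,0,0,0]
  force: 8

```text
time: 8.6
ee_pos: [0.5111, -0.2375, 0.2605]
tool_rot: [-0.0, 0.714, -0.7, -0.014]
ft_force: [1.5, 0.8, -3.2]
grip_width: 0.643
```

Run:
```python
from h import *
togo(.5225,-.241,.28,-90.8)
q,e=snap("side","7");crop(q,240,380,140,290,4,"pics/c7.png")
```

```text
t 8.6 pos [ 0.5111 -0.2375  0.2605] yaw -91.14 tilt [-0.02    0.0203 -0.9996] grip 0.6428 F [ 1.51  0.81 -3.16] Tq [-0.09  -0.094  0.031]
togo mm [-11.02 -19.77   2.93] turn -0.34 q [-0.157  0.274 -0.071 -0.018 -1.248  1.714]
```

View pics/c7.png

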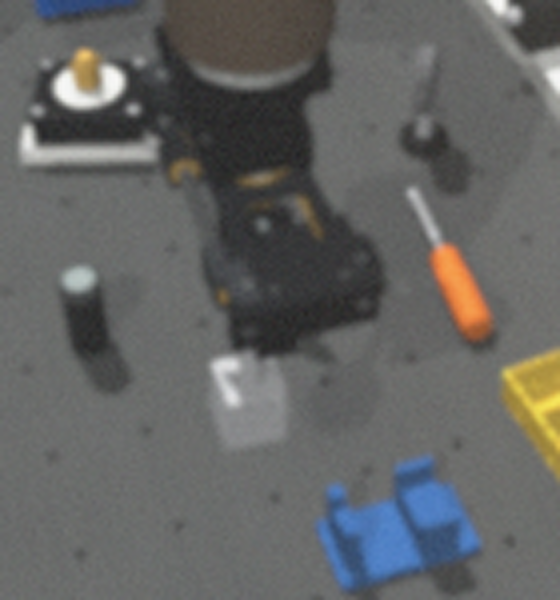

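send_rows:
  series:
    - [0,0,0,0]
    - [0,0,0,0]
    - [0,0,0,0]
    - [0,0,0,0]

```text
time: 9.05
ee_pos: [0.5112, -0.2375, 0.2606]
tool_rot: [-0.0, 0.714, -0.7, -0.014]
ft_force: [-0.9, 0.2, -3.7]
grip_width: 0.642
```

Run:
```python
from h import *
togo(.5225,-.241,.28,-90.8)
q,e=snap("side","8");crop(q,240,380,140,290,4,"pics/c8.png")
s=r.observe();M=R.from_quat(s["tool_rot"]).as_matrix();G=s["ee_pos"]+M@[0,-.011,0]
print("plumb: origin, 70, 110:",((proj("side",[G,G-[0,0,.07],G-[0,0,.11]])-[240,140])*4).round(1).tolist())
```

```text
t 9.05 pos [ 0.5112 -0.2375  0.2606] yaw -91.14 tilt [-0.0197  0.0202 -0.9996] grip 0.642 F [-0.87  0.17 -3.69] Tq [-0.157 -0.087 -0.014]
togo mm [-10.95 -19.66   2.94] turn -0.34 q [-0.157  0.274 -0.071 -0.018 -1.248  1.714]
plumb: origin, 70, 110: [[252.4, 283.8], [257.8, 368.7], [260.6, 413.1]]
```

View pics/c8.png

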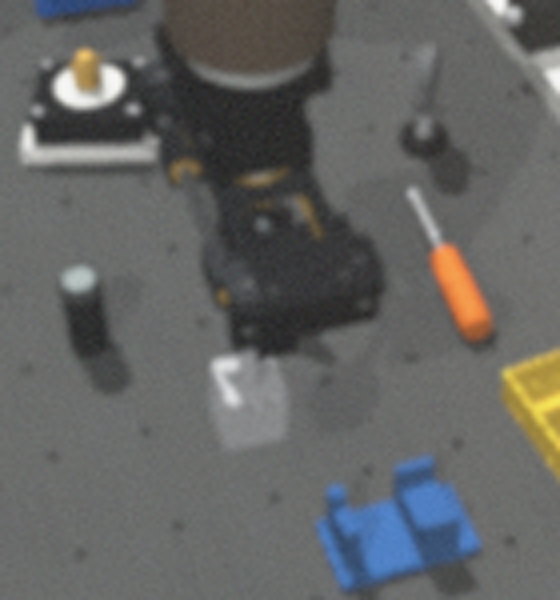

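```bash
cat >> h.py <<'E'
def keypts(G,M,phi,xs=(70,110)):
    # phi: deg of socket end from tool -> rotation about cross-bar; 0 = straight along world plumb projected
    zc=M[:,2]; dn=np.array([0,0,-1.]);dn=dn-zc*(dn@zc);dn/=np.linalg.norm(dn); n=np.cross(dn,zc)
    ax=R.from_rotvec(zc*np.radians(phi)).apply(dn); nn=np.cross(ax,zc)
    return np.array([G+ax*x/1e3+zc*a*.018+nn*b*.018 for x in xs for a in(-1,1) for b in(-1,1)]),ax
E
python3 - <<'E'
from h import *
s=r.observe();M=R.from_quat(s["tool_rot"]).as_matrix();G=s["ee_pos"]+M@[0,-.011,0]
q=np.load("pics/side8p.npy");im=cv2.resize(np.ascontiguousarray(q[215:262,280:325,::-1]),None,fx=12,fy=12,interpolation=cv2.INTER_CUBIC)
for phi,c in((0,(0,255,0)),(-8,(0,0,255)),(8,(255,0,0))):
    P,ax=keypts(G,M,phi);print(phi,ax.round(3));u=(proj("side",P)-[280,215]+.5)*12
    h=cv2.convexHull(u.astype(np.float32)).astype(int);cv2.polylines(im,[h],True,c,1)
cv2.imwrite("pics/c8b.png",im)
E
```

```text
0 [ 0.    0.02 -1.  ]
-8 [-0.139  0.022 -0.99 ]
8 [ 0.14   0.017 -0.99 ]
```

View pics/c8b.png

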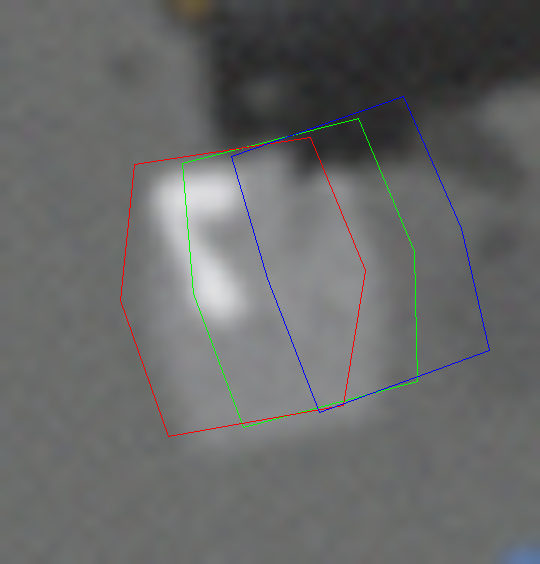

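send_rows:
  series:
    - [0,0,0,0]
    - [0,0,0,0]
    - [0,0,0,0]
  force: 5

```text
time: 9.4
ee_pos: [0.5112, -0.2374, 0.2606]
tool_rot: [-0.0, 0.714, -0.7, -0.014]
ft_force: [0.8, -0.1, -3.5]
grip_width: 0.64
```

```bash
cat > hang.py <<'E'
from h import *
import sys
tag=sys.argv[1];phis=[float(x) for x in sys.argv[2:]]
togo(.5225,-.241,.28,-90.8)
q,e=snap("side",tag)
s=r.observe();M=R.from_quat(s["tool_rot"]).as_matrix();G=s["ee_pos"]+M@[0,-.011,0]
c=proj("side",[G-[0,0,.09]])[0].astype(int);u0,v0=c-[24,26]
im=cv2.resize(np.ascontiguousarray(q[v0:v0+48,u0:u0+48,::-1]),None,fx=12,fy=12,interpolation=cv2.INTER_CUBIC)
for phi,cc in zip(phis,((0,255,0),(0,0,255),(255,0,0))):
    P,ax=keypts(G,M,phi);u=(proj("side",P)-[u0,v0]+.5)*12
    h=cv2.convexHull(u.astype(np.float32)).astype(int);cv2.polylines(im,[h],True,cc,1)
cv2.imwrite(f"pics/h{tag}.png",im)
E
python3 hang.py 9 0 -4
```

```text
t 9.4 pos [ 0.5112 -0.2374  0.2606] yaw -91.14 tilt [-0.0197  0.0202 -0.9996] grip 0.6398 F [ 0.78 -0.08 -3.53] Tq [-0.144 -0.134  0.058]
togo mm [-10.94 -19.7    2.95] turn -0.34 q [-0.157  0.274 -0.071 -0.018 -1.248  1.714]
```

View pics/h9.png

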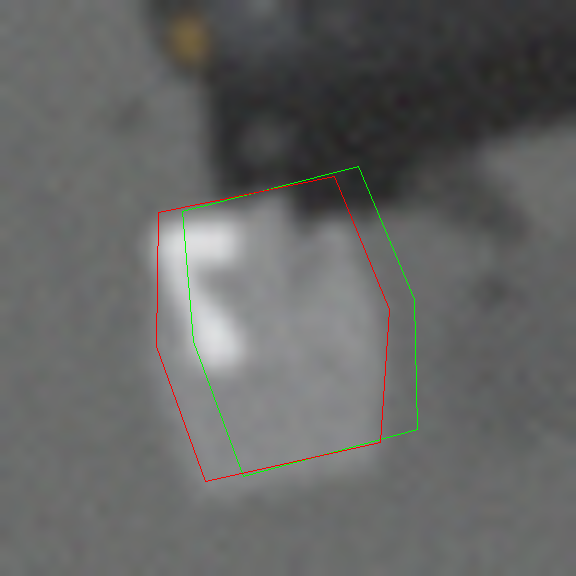

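send_rows:
  series:
    - [5,0,0,0]
    - [-5,0,0,0]
    - [4,0,0,0]
    - [-4,0,0,0]
    - [3,0,0,0]
    - [-3,0,0,0]
    - [2,0,0,0]
    - [-2,0,0,0]
    - [1,0,0,0]
    - [-1,0,0,0]
    - [0,0,0,0]
  force: 6

```text
time: 10.55
ee_pos: [0.5112, -0.2375, 0.2606]
tool_rot: [-0.0, 0.714, -0.7, -0.014]
ft_force: [-1.0, 0.3, -2.8]
grip_width: 0.645
```

```bash
python3 hang.py 10 0 -4
```

```text
t 10.55 pos [ 0.5112 -0.2375  0.2606] yaw -91.14 tilt [-0.0198  0.0202 -0.9996] grip 0.6447 F [-0.98  0.32 -2.77] Tq [-0.085 -0.073 -0.028]
togo mm [-10.96 -19.69   2.93] turn -0.34 q [-0.157  0.274 -0.071 -0.018 -1.248  1.714]
```

View pics/h10.png

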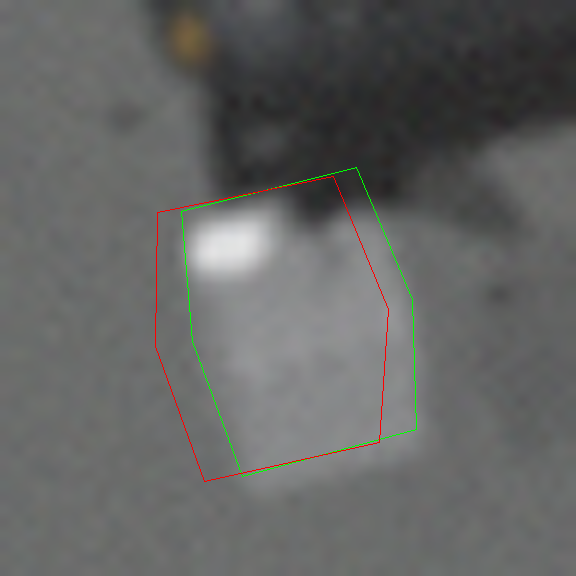

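send_rows:
  series:
    - [0,0,0,0]
    - [0,0,0,0]
    - [0,0,0,0]
  force: 60

```text
time: 10.9
ee_pos: [0.5109, -0.2375, 0.2605]
tool_rot: [-0.0, 0.714, -0.7, -0.014]
ft_force: [0.3, -0.3, -2.7]
grip_width: 0.628
```

send_rows:
  series:
    - [0,0,-12,0]
    - [0,0,-22,0]
    - [0,0,-25,0]
    - [0,0,-25,0]
    - [0,0,-25,0]
    - [0,0,-25,0]
    - [0,0,-25,0]
    - [0,0,-25,0]
    - [0,0,-25,0]
    - [0,0,-25,0]
    - [0,0,-22,0]
    - [0,0,-12,0]
    - [0,0,0,0]

```text
time: 12.2
ee_pos: [0.514, 0.0475, 0.2673]
tool_rot: [-0.0, 0.715, -0.699, -0.013]
ft_force: [-0.4, -0.3, -3.1]
grip_width: 0.629
```

Run:
```python
from h import *
togo(.5046,.2707,.26,-125.5)
```

```text
t 12.2 pos [0.514  0.0475 0.2673] yaw -91.07 tilt [-0.0184  0.0232 -0.9996] grip 0.6294 F [-0.38 -0.31 -3.08] Tq [-0.119 -0.147  0.003]
togo mm [  13.35   12.61 -222.73] turn 34.43 q [ 0.39   0.182 -0.172 -0.03  -1.226  1.173]
```

send_rows:
  series:
    - [1,0,-14,0]
    - [1,0,-24,0]
    - [1.5,0.5,-26,0]
    - [1.5,0.5,-26,0]
    - [1.5,0.5,-26,0]
    - [1.5,0.5,-26,0]
    - [1.5,0.5,-26,0]
    - [1,0,-26,0]
    - [0,0,-20,0]
    - [0,0,-12,0]
    - [0,0,0,8]
    - [0,0,0,8]
    - [0,0,0,8]
    - [0,0,0,8]
    - [0,0,0,2.4]
    - [0,0,0,0]

```text
time: 13.8
ee_pos: [0.5078, 0.2799, 0.2687]
tool_rot: [0.218, 0.673, -0.666, -0.238]
ft_force: [-0.6, 0.4, -2.9]
grip_width: 0.631
```

Run:
```python
from h import *
togo(.5046,.2707,.26,-125.5)
p,_=snap("top","11");q,_=snap("side","11")
crop(p,190,270,200,275,5,"pics/a.png");crop(q,220,310,100,200,4,"pics/b.png")
a=cv2.imread("pics/a.png");b=cv2.imread("pics/b.png");h=max(a.shape[0],b.shape[0])
f=lambda x:cv2.copyMakeBorder(x,0,h-x.shape[0],0,0,0);cv2.imwrite("pics/ab11.png",np.hstack([f(a),f(b)]))
```

```text
t 13.8 pos [0.5078 0.2799 0.2687] yaw -127.62 tilt [-0.0223  0.0187 -0.9996] grip 0.6314 F [-0.6   0.36 -2.93] Tq [-0.053 -0.079  0.003]
togo mm [-3.37  8.61  9.27] turn -2.12 q [ 0.767  0.289 -0.025 -0.03  -1.26   0.156]
```

View pics/ab11.png

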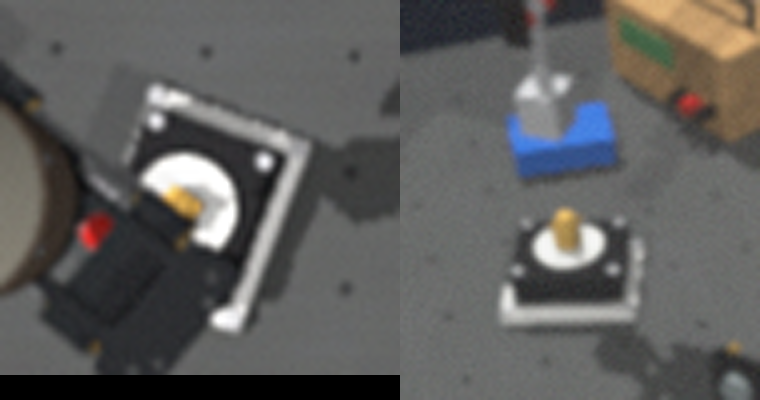

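```bash
cat > chk.py <<'E'
from h import *
import sys
tag=sys.argv[1]
s=r.observe();M=R.from_quat(s["tool_rot"]).as_matrix();G=s["ee_pos"]+M@[0,-.011,0]
ax=M@np.array([-.0198,1,0]);ax/=np.linalg.norm(ax);zc=M[:,2];nn=np.cross(ax,zc)
print("axis",ax.round(4),"mouth pred",(G+ax*.11).round(4))
F=np.array([.5046,.2707,.05]);a=np.radians(54.5);sx=np.array([np.cos(a),np.sin(a),0]);sy=np.array([-sx[1],sx[0],0])
for n in sys.argv[2:]:
    q,_=snap(n,tag)
    t0=proj(n,[G])[0];t1=proj(n,[F])[0];lo=np.minimum(t0,t1).astype(int)-22;hi=np.maximum(t0,t1).astype(int)+26;lo=np.maximum(lo,0)
    k=min(10,int(590/max(hi-lo)))
    im=cv2.resize(np.ascontiguousarray(q[lo[1]:hi[1],lo[0]:hi[0],::-1]),None,fx=k,fy=k,interpolation=cv2.INTER_CUBIC)
    dr=lambda P:((proj(n,P)-lo+.5)*k)
    def hull(P,c): cv2.polylines(im,[cv2.convexHull(dr(P).astype(np.float32)).astype(int)],True,c,1)
    hull(np.array([G+ax*x+zc*a_+nn*b_ for x in(.07,.11) for a_ in(-.018,.018) for b_ in(-.018,.018)]),(0,255,0))
    th=np.linspace(0,2*np.pi,40);cv2.polylines(im,[dr(F+.03*np.c_[np.cos(th),np.sin(th),0*th]).astype(int)],True,(255,0,255),1)
    hull(np.array([F+sx*i*.01+sy*j*.01+[0,0,z] for i in(-1,1) for j in(-1,1) for z in(0,.024)]),(255,255,0))
    for sgn in(-1,1):
        c=dr([G+zc*sgn*.017])[0];cv2.circle(im,tuple(c.astype(int)),int(.009*(372 if n=="side" else 464)/ (1.35 if n=="side" else 1.13)*k),(0,255,0),1)
    H=hsv(q);red=((H[...,0]<10)|(H[...,0]>170))&(H[...,1]>110)&(H[...,2]>60);red[:lo[1]]=0;red[hi[1]:]=0;red[:,:lo[0]]=0;red[:,hi[0]:]=0
    print(n,"red",[b for b in blobs(red)],"pred",proj(n,[G-zc*.017,G+zc*.017]).round(2).tolist(),"lo",lo,"k",k)
    cv2.imwrite(f"pics/k{n}{tag}.png",im)
E
python3 chk.py 12 side top
```

```text
axis [-0.0065  0.0068 -1.    ] mouth pred [0.5073 0.2805 0.1697]
side red [(np.int32(16), array([256.25,  98.44]))] pred [[254.6, 98.15], [249.93, 103.2]] lo [230  78] k 5
top red [(np.int32(35), array([208.69, 245.69]))] pred [[198.77, 236.12], [209.61, 245.0]] lo [182 218] k 8
```

View pics/kside12.png

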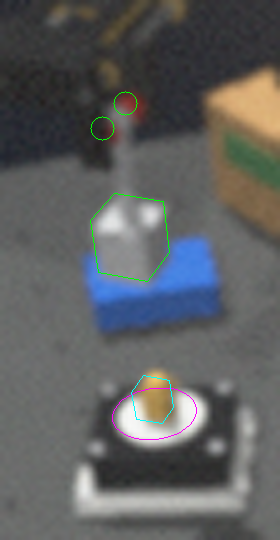

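View pics/ktop12.png

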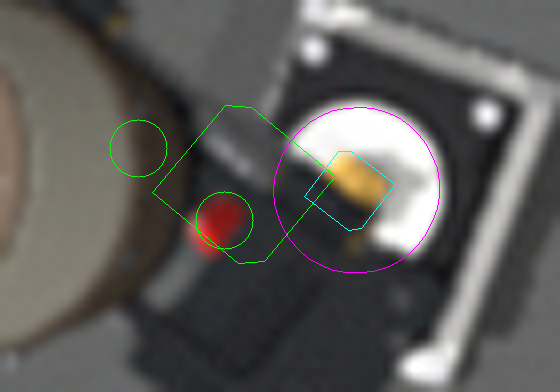

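Run:
```python
from h import *
F=np.array([.5046,.2707,.05]);a=np.radians(54.5);sx=np.array([np.cos(a),np.sin(a),0]);sy=np.array([-sx[1],sx[0],0])
def boxes(F): return np.array([F+sx*i*w/2+sy*j*w/2+[0,0,z] for w,z in((.02,0),(.02,.024),(.011,.0315)) for i in(-1,1) for j in(-1,1)])
def cen(n,P):
    h=cv2.convexHull(proj(n,P).astype(np.float32));m=cv2.moments(h);return np.array([m["m10"]/m["m00"],m["m01"]/m["m00"]]),m["m00"]
for n,(u0,u1,v0,v1) in (("top",(212,242,226,256)),("side",(246,278,144,176))):
    A=np.load(f"pics/{n}avg.npy");s=(A.max(2)-A.min(2))[v0:v1,u0:u1]-8;s=np.clip(s,0,None);s[:,:4]=0
    s=np.minimum(s,90 if n=="top" else 75)
    vv,uu=np.mgrid[v0:v1,u0:u1];o=np.array([(s*uu).sum(),(s*vv).sum()])/s.sum();p,ar=cen(n,boxes(F))
    print(n,"obs",o.round(2),"pred",p.round(2),"area",ar, s.sum()/s.max())
    # world shift that would explain it (at fixed height)
    J=np.array([cen(n,boxes(F+[.001,0,0]))[0]-p,cen(n,boxes(F+[0,.001,0]))[0]-p]).T
    print(" shift mm to explain",np.linalg.solve(J,o-p).round(2))
```

```text
top obs [225.25 241.13] pred [225.24 241.3 ] area 64.27593129815068 54.75833333333333
 shift mm to explain [ 0.5  -0.01]
side obs [260.78 156.51] pred [260.04 157.17] area 65.296397056547 58.66
 shift mm to explain [3.35 2.85]
```

Run:
```python
from h import *
A=np.mean([r.snapshot("side")[0].astype(float) for _ in range(4)],0);np.save("pics/side13avg.npy",A)
p=A.clip(0,255).astype(np.uint8);crop(p,240,275,90,140,12,"pics/c13.png")
g=A.mean(2);sat=A.max(2)-A.min(2)
print("gray");[print(v,' '.join('%3d'%x for x in g[v,244:270])) for v in range(112,138)]
print("b-r");[print(v,' '.join('%3d'%x for x in (A[...,2]-A[...,0])[v,244:270])) for v in range(112,138)]
```

```text
gray
112  98  96  92  90  89  86  82  84  94 110 116 114 104  97  93  96  95  96  96  96  96  96  98  96  97  97
113  98  95  96  97  96  97  98  99 103 111 118 112 106  99  93  94  96  97  95  95  94  97  95  97  97  98
114  97  95  96  99  96  99  98 101 104 111 117 114 107  99  94  94  94  94  93  94  96  95  96  95  97  97
115  95  97  97  97  97  99  98  98 103 112 120 118 109  99  93  93  93  96  93  93  94  95  96  95  96  98
116  96  96  97  95  97  95  96  97 105 120 127 126 117 102  97  93  93  92  93  95  95  96  95  94  95  96
117  96  97  96  97  98  96  96 101 111 128 135 134 123 110 103 100  99 100  95  93  91  91  93  95  96  96
118  96  97  97  96  96  95  97 114 135 149 145 136 126 125 130 137 134 127 113 101  93  86  88  91  95  96
119  99  98  98  99  95  98 112 144 171 173 154 137 132 139 166 183 185 169 141 114  95  91  91  95  96  98
120  97  98  97  97  98 114 143 179 200 191 161 140 134 147 181 209 210 188 147 113  98  95  95  98  97  97
121  98  97  97  98 107 136 176 207 219 203 173 145 136 147 179 207 211 179 136 108  98  95  96  97  98  97
122  97  97  98
[... 3824 characters left out ...]
   1   0   0   3  22  65 113 145 154 155 156 154 155
132   0   3  35  99 137 115  60  19   5   3   3   2   0   1   1   0  14  55 107 142 154 155 156 156 156 155
133   0   2  32  94 139 130  91  58  41  33  26  20  14   9   5  10  40  95 139 154 155 154 155 155 155 155
134   0   2  26  82 137 145 133 120 107  97  88  74  63  51  43  45  78 126 151 157 156 153 153 152 152 152
135   1   1  17  65 123 150 152 150 147 143 138 132 126 119 107 103 116 137 150 152 149 143 136 129 122 119
136   2   0   7  47 111 149 156 155 154 151 150 150 147 145 135 125 120 121 118 116 113 110 105  99  92  88
137   2   0   4  35  94 139 152 151 143 134 127 122 120 116 113 107 102  95  90  91  87  88  87  86  85  86
```

View pics/c13.png

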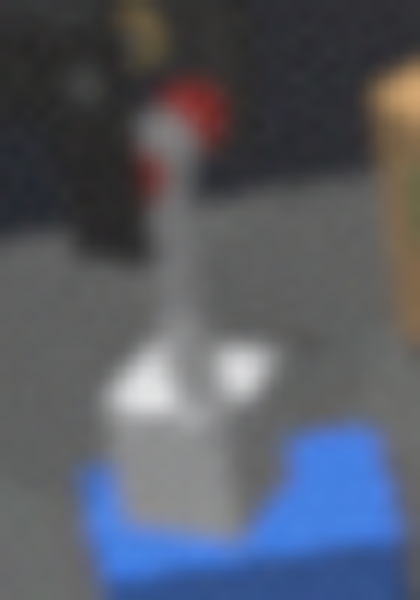

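Run:
```python
from h import *
togo(.5046,.2707,.26,-125.5)
s=r.observe();M=R.from_quat(s["tool_rot"]).as_matrix();G=s["ee_pos"]+M@[0,-.011,0]
ax=M@np.array([-.0198,1,0]);ax/=np.linalg.norm(ax);zc=M[:,2];nn=np.cross(ax,zc)
for x in(.07,.11):
  for a in(-.018,.018):
    for b in(-.018,.018): print(x,a,b,((proj("side",[G+ax*x+zc*a+nn*b])[0]-[240,90]+.5)*12).round(0))
for nm,P in(("balls-",G-zc*.017),("balls+",G+zc*.017),("hub",G),("sh60",G+ax*.06)):print(nm,((proj("side",[P])[0]-[240,90]+.5)*12).round(0))
P=G+ax*.11
for d in np.eye(3)*.001: print("per mm",((proj("side",[P+d])-proj("side",[P]))*12).round(2))
```

```text
t 14.2 pos [0.5077 0.2803 0.2689] yaw -127.56 tilt [-0.022   0.0191 -0.9996] grip 0.6283 F [ 0.87 -1.3  -3.39] Tq [-0.03  -0.021 -0.007]
togo mm [-3.67  8.73  9.5 ] turn -2.06 q [ 0.768  0.289 -0.025 -0.03  -1.259  0.157]
0.07 -0.018 -0.018 [271. 338.]
0.07 -0.018 0.018 [154. 319.]
0.07 0.018 -0.018 [216. 406.]
0.07 0.018 0.018 [ 96. 385.]
0.11 -0.018 -0.018 [287. 461.]
0.11 -0.018 0.018 [171. 441.]
0.11 0.018 -0.018 [233. 530.]
0.11 0.018 0.018 [115. 509.]
balls- [181. 103.]
balls+ [125. 164.]
hub [153. 133.]
sh60 [180. 330.]
per mm [[ 3.49 -0.71]]
per mm [[-0.76 -1.82]]
per mm [[-0.45 -3.03]]
```

Run:
```python
from h import *
togo(.5077,.2704,.196,-125.5)
```

```text
t 14.2 pos [0.5077 0.2803 0.2689] yaw -127.56 tilt [-0.022   0.0191 -0.9996] grip 0.6283 F [ 0.87 -1.3  -3.39] Tq [-0.03  -0.021 -0.007]
togo mm [-8.17 72.63  7.96] turn -2.06 q [ 0.768  0.289 -0.025 -0.03  -1.259  0.157]
```

send_rows:
  series:
    - [0,0,3,-1]
    - [0,5,3,-1]
    - [0,10,3,0]
    - [0,10,0,0]
    - [0,10,0,0]
    - [0,10,0,0]
    - [0,10,0,0]
    - [0,8,0,0]
    - [0,5,0,0]
    - [0,0,0,0]

```text
time: 15.2
ee_pos: [0.4992, 0.2732, 0.1929]
tool_rot: [0.204, 0.677, -0.671, -0.225]
ft_force: [0.5, 0.6, -3.7]
grip_width: 0.625
```

```bash
python3 - <<'E'
from h import *
togo(.5077,.2704,.196,-125.5)
E
python3 chk.py 14 side top
```

```text
t 15.2 pos [0.4992 0.2732 0.1929] yaw -125.36 tilt [-0.0251  0.0169 -0.9995] grip 0.6253 F [ 0.47  0.55 -3.72] Tq [-0.079 -0.057 -0.004]
togo mm [-8.46 -3.35 -2.63] turn 0.14 q [ 0.769  0.327 -0.166 -0.033 -1.084  0.2  ]
axis [-0.0089  0.0054 -0.9999] mouth pred [0.4985 0.2736 0.0939]
side red [(np.int32(13), array([256.77, 120.23]))] pred [[255.24, 120.16], [251.12, 125.51]] lo [231 100] k 6
top red [(np.int32(40), array([217.98, 248.4 ]))] pred [[208.45, 239.78], [218.93, 247.71]] lo [191 219] k 9
```

View pics/kside14.png

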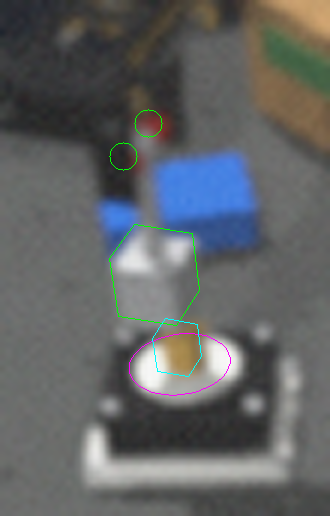

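View pics/ktop14.png

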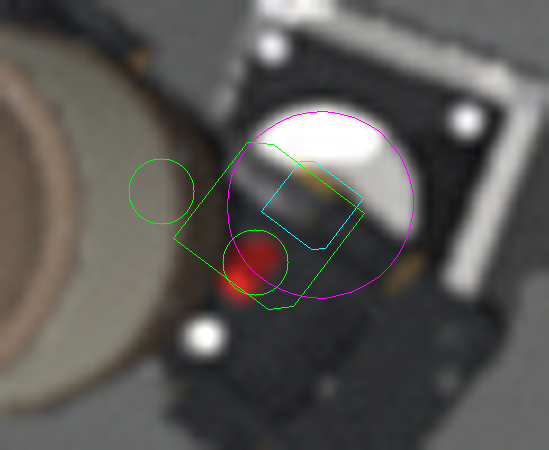

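send_rows:
  series:
    - [-3,0,-0.5,0]
    - [-3,-1,-1,0]
    - [-2.5,-1,-1,0]
    - [0,0,0,0]

```text
time: 15.7
ee_pos: [0.51, 0.271, 0.198]
tool_rot: [0.206, 0.678, -0.669, -0.223]
ft_force: [0.7, 0.6, -3.1]
grip_width: 0.627
```

```bash
python3 - <<'E'
from h import *
togo(.5077,.2704,.196,-125.5)
A=np.mean([r.snapshot("side")[0].astype(float) for _ in range(4)],0);np.save("pics/side15avg.npy",A)
p=A.clip(0,255).astype(np.uint8);crop(p,236,286,110,172,12,"pics/c15.png")
s=r.observe();M=R.from_quat(s["tool_rot"]).as_matrix();G=s["ee_pos"]+M@[0,-.011,0]
ax=M@np.array([-.0198,1,0]);ax/=np.linalg.norm(ax);zc=M[:,2];nn=np.cross(ax,zc)
f=lambda P:((proj("side",[P])[0]-[236,110]+.5)*12).round(0)
print("mouth",G+ax*.11)
for x in(.07,.11):
  for a in(-.018,.018):
    for b in(-.018,.018): print(x,a,b,f(G+ax*x+zc*a+nn*b))
F=np.array([.5046,.2707,.05]);print("F",f(F),f(F+[0,0,.024]),f(F+[0,0,.0315]))
a=np.radians(54.5);sx=np.array([np.cos(a),np.sin(a),0]);sy=np.array([-sx[1],sx[0],0])
for i,j in((-1,-1),(-1,1),(1,1),(1,-1)):print("sp corner foot/top",f(F+.01*(i*sx+j*sy)),f(F+.01*(i*sx+j*sy)+[0,0,.024]))
P=F
for d in np.eye(3)*.001: print("per mm",((proj("side",[P+d])-proj("side",[P]))*12).round(2))
E
python3 chk.py 15 top
```

```text
t 15.7 pos [0.51  0.271 0.198] yaw -125.33 tilt [-0.0197  0.0204 -0.9996] grip 0.6267 F [ 0.69  0.63 -3.14] Tq [-0.072 -0.039  0.01 ]
togo mm [1.49 1.99 1.89] turn 0.17 q [ 0.753  0.334 -0.143 -0.032 -1.095  0.215]
mouth [0.50902203 0.27167543 0.09846907]
0.07 -0.018 -0.018 [360. 329.]
0.07 -0.018 0.018 [244. 311.]
0.07 0.018 -0.018 [312. 400.]
0.07 0.018 0.018 [194. 381.]
0.11 -0.018 -0.018 [374. 443.]
0.11 -0.018 0.018 [260. 425.]
0.11 0.018 -0.018 [328. 515.]
0.11 0.018 0.018 [212. 496.]
F [299. 608.] [290. 543.] [286. 522.]
sp corner foot/top [318. 633.] [308. 568.]
sp corner foot/top [255. 623.] [245. 557.]
sp corner foot/top [281. 583.] [271. 518.]
sp corner foot/top [343. 593.] [334. 528.]
per mm [[ 3.29 -0.73]]
per mm [[-0.75 -1.92]]
per mm [[-0.4  -2.69]]
axis [-0.0047  0.0084 -1.    ] mouth pred [0.509  0.2717 0.0985]
top red [(np.int32(37), array([218.81, 244.62]))] pred [[209.09, 235.89], [219.62, 243.83]] lo [192 217] k 9
```

View pics/c15.png

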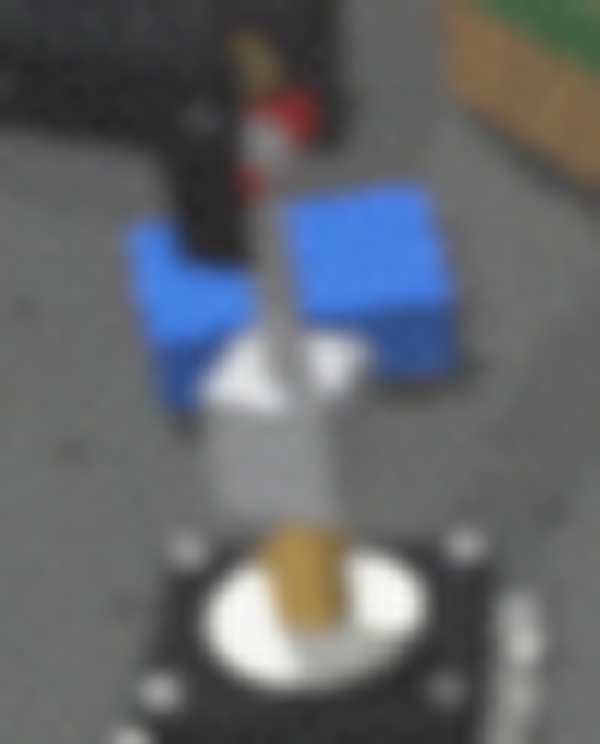

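View pics/ktop15.png

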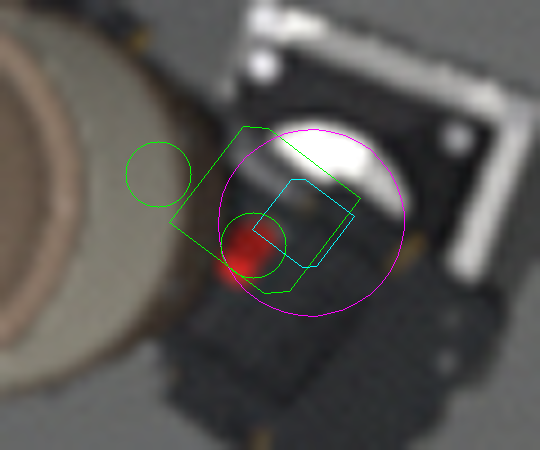

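Run:
```python
from h import *
for nm in("sideavg","side15avg"):
    A=np.load(f"pics/{nm}.npy");g=A.mean(2);sat=A.max(2)-A.min(2)
    print(nm)
    for v in range(152,170): print(v,' '.join('%3d'%x for x in g[v,248:276]))
    print("sat")
    for v in range(152,164): print(v,' '.join('%3d'%x for x in sat[v,248:276]))
F=np.array([.5046,.2707,.05]);th=np.linspace(0,2*np.pi,200);P=proj("side",F+.03*np.c_[np.cos(th),np.sin(th),0*th]);print(P.min(0),P.max(0),proj("side",[F]))
A=np.load("pics/topavg.npy").mean(2);P=proj("top",F+.03*np.c_[np.cos(th),np.sin(th),0*th]);print("top",P.min(0),P.max(0),proj("top",[F]))
for v in range(228,256): print(v,' '.join('%3d'%x for x in A[v,212:242]))
```

```text
sideavg
152 107 104 107 106 108 107 107 108 107 107 115 130 145 148 136 121 111 109 107 107 106 106 107 105 105 106 105 104
153 107 108 107 110 107 107 108 108 107 110 125 152 171 176 157 132 118 113 108 105 107 104 106 103 107 108 111 112
154 105 109 117 123 116 106 101 101 100 107 127 155 170 170 151 129 118 115 105  96  97  96  94  94 100 118 133 129
155 107 108 126 141 129 102  85  83  89 106 127 146 149 145 133 120 114 121 120 104  91  80  78  76  88 120 146 138
156 103 101 117 132 123  93  71  80 104 121 133 138 139 132 127 120 128 156 170 166 139 102  74  61  71  96 116 110
157 102  92  90  95  87  74  81 121 159 167 153 140 135 130 124 115 135 182 219 224 208 162 113  72  60  69  74  71
158 100  87  71  63  62  79 124 181 219 214 176 143 132 127 121 111 129 183 228 240 238 223 162  98  61  59  59  58
159  95  81  65  56  66 110 177 227 239 230 195 147 127 128 120 109 120 175 228 242 244 239 198 118  67  59  57  56
160  91  74  62  60  81 142 217 241 244 237 208 154 132 127 120 111 120 171 227 242 244 241 205 123  67  58  58  58
161  87  74  60  60  92 159 226 243 244 240 218 
[... 8833 characters left out ...]
 255 255 255 255 255 255 255 255 252 236 174 104  55  43  48  46  33  55 126 185
251 110  50  48  50  51  48  45  52  85 142 200 237 241 244 248 246 241 224 181 138  85  49  45  48  49  40  35  79 147 189
252  73  42  45  47  51  50  47  45  44  61  92 115 129 140 153 149 130 107  81  62  47  44  48  49  47  37  50 113 173 189
253  90  65  52  45  44  48  49  48  48  44  44  46  52  58  66  63  53  46  44  46  48  49  50  51  44  34  79 146 188 185
254 199 161 129  89  55  42  44  44  47  49  49  47  48  44  46  46  47  47  47  50  49  50  51  48  38  39 105 173 194 176
255 254 248 238 193 142 116  89  57  43  44  46  48  49  50  50  50  51  50  50  47  48  48  50  47  31  52 123 185 192 160
```

Run:
```python
from h import *
togo(.5078,.2695,.183,-125.5)
```

```text
t 15.95 pos [0.5092 0.271  0.1974] yaw -125.31 tilt [-0.0209  0.0198 -0.9996] grip 0.6252 F [-0.02 -0.23 -2.67] Tq [-0.054 -0.085  0.01 ]
togo mm [-0.08 14.4   2.09] turn 0.19 q [ 0.754  0.334 -0.144 -0.032 -1.095  0.215]
```

send_rows:
  series:
    - [1,4,1,0]
    - [0,4,1,0]
    - [0,3,0,0]
    - [0,3,0,0]
    - [0,0,0,0]

```text
time: 16.45
ee_pos: [0.5061, 0.27, 0.1816]
tool_rot: [0.205, 0.678, -0.67, -0.224]
ft_force: [0.1, -0.5, -3.5]
grip_width: 0.624
```

Run:
```python
from h import *
togo(.5078,.2695,.183,-125.5)
```

```text
t 16.45 pos [0.5061 0.27   0.1816] yaw -125.29 tilt [-0.0221  0.019  -0.9996] grip 0.6238 F [ 0.07 -0.55 -3.53] Tq [-0.101 -0.062  0.061]
togo mm [-1.62 -1.43 -0.61] turn 0.21 q [ 0.757  0.343 -0.173 -0.033 -1.058  0.215]
```

send_rows:
  series:
    - [-1.6,0,-0.5,0]
    - [-0.2,2,0,0]
    - [0,0,0,0]

```text
time: 16.75
ee_pos: [0.5081, 0.2695, 0.1794]
tool_rot: [0.205, 0.678, -0.67, -0.224]
ft_force: [-0.5, -0.0, -3.9]
grip_width: 0.629
```

Run:
```python
from h import *
togo(.5078,.2695,.175,-125.5)
A=np.mean([r.snapshot("side")[0].astype(float) for _ in range(3)],0)
p=A.clip(0,255).astype(np.uint8);crop(p,240,285,120,170,12,"pics/c16.png")
```

```text
t 16.75 pos [0.5081 0.2695 0.1794] yaw -125.29 tilt [-0.0219  0.019  -0.9996] grip 0.6295 F [-0.5  -0.05 -3.88] Tq [-0.07   0.017  0.073]
togo mm [0.17 4.42 0.17] turn 0.21 q [ 0.753  0.347 -0.172 -0.033 -1.054  0.218]
```

View pics/c16.png

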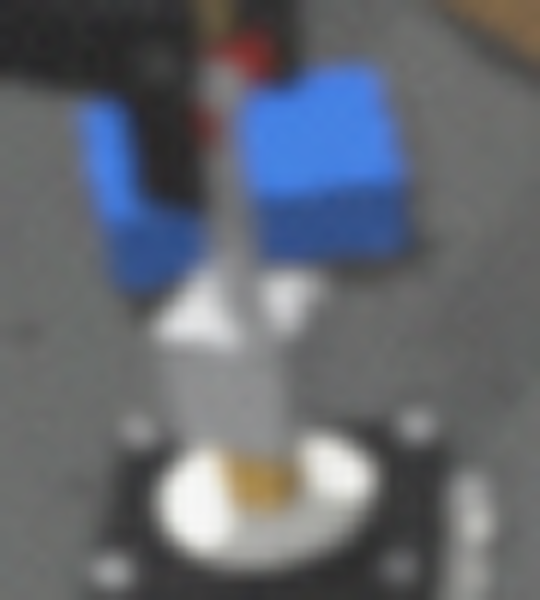

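send_rows:
  series:
    - [0,1.5,0,0]
    - [0,1.5,0,0]
    - [0,1.5,0,0]
    - [0,0,0,0]

```text
time: 17.3
ee_pos: [0.5082, 0.2697, 0.1751]
tool_rot: [0.205, 0.678, -0.669, -0.223]
ft_force: [-1.5, -0.6, -3.0]
grip_width: 0.628
```

Run:
```python
from h import *
togo(.5078,.2695,.175,-125.5)
```

```text
t 17.3 pos [0.5082 0.2697 0.1751] yaw -125.28 tilt [-0.0209  0.0197 -0.9996] grip 0.6283 F [-1.55 -0.61 -3.05] Tq [-0.052  0.01   0.014]
togo mm [0.18 0.15 0.42] turn 0.22 q [ 0.754  0.351 -0.178 -0.033 -1.044  0.218]
```

send_rows:
  series:
    - [0,1,0,0]
    - [0,1,0,0]
    - [0,1,0,0]
    - [0,0,0,0]

```text
time: 17.7
ee_pos: [0.5081, 0.2698, 0.1719]
tool_rot: [0.205, 0.678, -0.669, -0.223]
ft_force: [-0.6, 0.0, -3.0]
grip_width: 0.627
```

Run:
```python
from h import *
togo(.5078,.2695,.172,-125.5)
```

```text
t 17.7 pos [0.5081 0.2698 0.1719] yaw -125.27 tilt [-0.0209  0.0197 -0.9996] grip 0.6266 F [-0.6   0.01 -2.97] Tq [-0.053 -0.077 -0.015]
togo mm [ 0.09 -0.14  0.45] turn 0.23 q [ 0.754  0.354 -0.183 -0.033 -1.036  0.218]
```

send_rows:
  series:
    - [0,1.5,0,0]
    - [0,1.5,0,0]
    - [0,1.5,0,0]
    - [0,0,0,0]

```text
time: 18.1
ee_pos: [0.508, 0.2699, 0.167]
tool_rot: [0.205, 0.678, -0.669, -0.223]
ft_force: [0.4, -1.1, -3.3]
grip_width: 0.627
```

Run:
```python
from h import *
togo(.5078,.2695,.168,-125.5)
A=np.mean([r.snapshot("side")[0].astype(float) for _ in range(3)],0)
p=A.clip(0,255).astype(np.uint8);crop(p,240,285,120,170,12,"pics/c17.png")
```

```text
t 18.1 pos [0.508  0.2699 0.167 ] yaw -125.27 tilt [-0.021   0.0196 -0.9996] grip 0.6273 F [ 0.4  -1.13 -3.29] Tq [-0.041 -0.048  0.002]
togo mm [-0.01 -1.04  0.45] turn 0.23 q [ 0.754  0.359 -0.189 -0.033 -1.025  0.218]
```

View pics/c17.png

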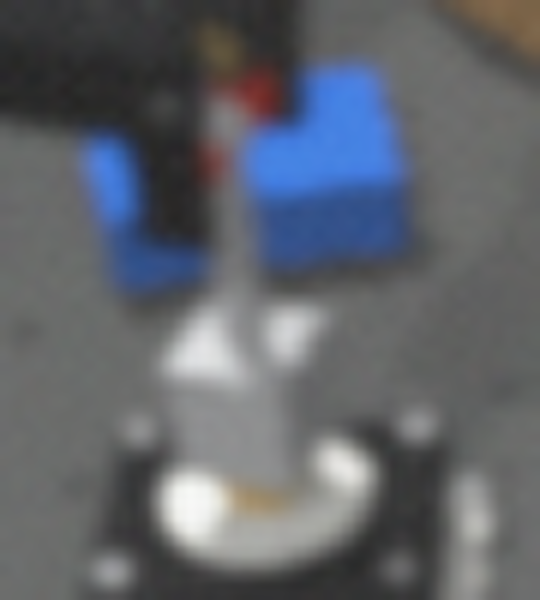

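send_rows:
  series:
    - [0,1.5,0,0]
    - [0,1.5,0,0]
    - [0,1.5,0,0]
    - [0,1.5,0,0]
    - [0,0,0,0]

```text
time: 18.75
ee_pos: [0.508, 0.27, 0.1608]
tool_rot: [0.205, 0.678, -0.669, -0.223]
ft_force: [-0.3, 0.4, -3.0]
grip_width: 0.628
```

Run:
```python
from h import *
togo(.5078,.2695,.161,-125.5)
```

```text
t 18.75 pos [0.508  0.27   0.1608] yaw -125.28 tilt [-0.0206  0.0197 -0.9996] grip 0.6281 F [-0.26  0.39 -2.98] Tq [-0.064 -0.023  0.002]
togo mm [-0.13 -0.2   0.5 ] turn 0.22 q [ 0.754  0.365 -0.197 -0.034 -1.011  0.219]
```

send_rows:
  series:
    - [0,1.5,0,0]
    - [0,1.5,0,0]
    - [0,1.5,0,0]
    - [0,1,0,0]
    - [0,0,0,0]

```text
time: 19.25
ee_pos: [0.5079, 0.2702, 0.1548]
tool_rot: [0.205, 0.678, -0.669, -0.223]
ft_force: [0.9, 0.0, -2.4]
grip_width: 0.627
```

Run:
```python
from h import *
togo(.5078,.2695,.151,-125.5)
A=np.mean([r.snapshot("side")[0].astype(float) for _ in range(3)],0)
p=A.clip(0,255).astype(np.uint8);crop(p,240,285,120,170,12,"pics/c18.png")
```

```text
t 19.25 pos [0.5079 0.2702 0.1548] yaw -125.27 tilt [-0.0206  0.0197 -0.9996] grip 0.6269 F [ 0.87  0.05 -2.43] Tq [ 0.014 -0.074 -0.018]
togo mm [-0.4   3.77  0.63] turn 0.23 q [ 0.755  0.371 -0.205 -0.034 -0.997  0.219]
```

View pics/c18.png

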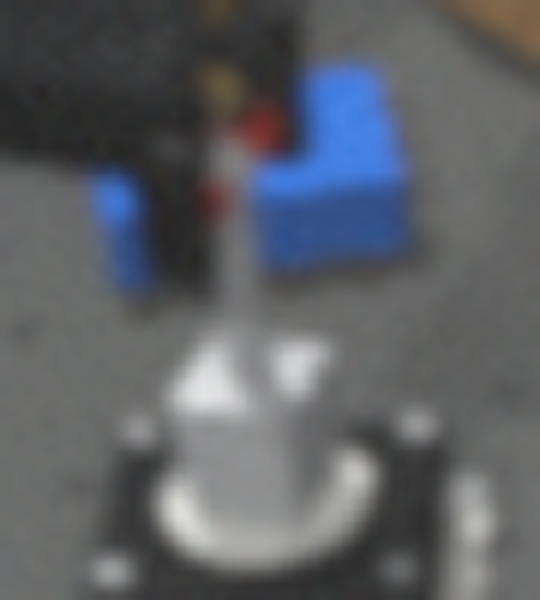

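The socket is sliding over the spindle with almost no force. About 4 mm remain.

send_rows:
  series:
    - [0,1,0,0]
    - [0,1,0,0]
    - [0,1,0,0]
    - [0,0,0,0]

```text
time: 19.8
ee_pos: [0.5081, 0.2701, 0.1529]
tool_rot: [0.205, 0.678, -0.669, -0.223]
ft_force: [-0.4, -1.2, -2.9]
grip_width: 0.629
```

send_rows:
  series:
    - [0,1,0,0]
    - [0,1,0,0]

```text
time: 20.0
ee_pos: [0.5084, 0.2701, 0.1528]
tool_rot: [0.206, 0.679, -0.669, -0.222]
ft_force: [-1.6, -1.0, 5.1]
grip_width: 0.628
```

Run:
```python
from h import *
togo(.5078,.2695,.151,-125.5)
```

```text
t 20.0 pos [0.5084 0.2701 0.1528] yaw -125.2 tilt [-0.0183  0.0194 -0.9996] grip 0.6275 F [-1.64 -0.97  5.08] Tq [-0.609  0.886  0.   ]
togo mm [0.12 1.84 0.82] turn 0.3 q [ 0.755  0.372 -0.208 -0.032 -0.99   0.219]
```

send_rows:
  series:
    - [0,2.5,0,0]
    - [0,2.5,0,0]

```text
time: 20.2
ee_pos: [0.5091, 0.2697, 0.1528]
tool_rot: [0.206, 0.679, -0.67, -0.22]
ft_force: [-5.3, -2.9, 12.4]
grip_width: 0.63
```

Run:
```python
from h import *
togo(.5078,.2695,.151,-125.5)
A=np.mean([r.snapshot("side")[0].astype(float) for _ in range(3)],0)
p=A.clip(0,255).astype(np.uint8);crop(p,240,285,120,170,12,"pics/c19.png")
```

```text
t 20.2 pos [0.5091 0.2697 0.1528] yaw -125.1 tilt [-0.0152  0.0181 -0.9997] grip 0.6304 F [-5.28 -2.94 12.37] Tq [-0.989  1.698 -0.052]
togo mm [0.96 1.85 0.92] turn 0.4 q [ 0.755  0.372 -0.21  -0.028 -0.988  0.219]
```

View pics/c19.png

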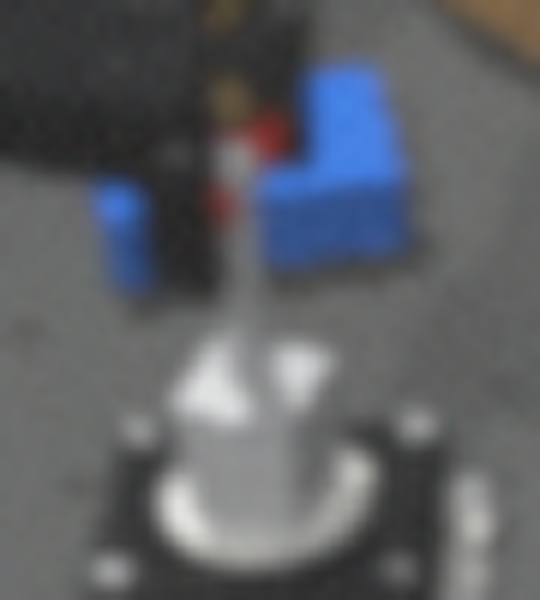

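send_rows:
  series:
    - [0.8,-0.3,0.4,0]
    - [0.3,0.8,0.3,0]
    - [-0.6,1,0,0.5]
    - [0.6,1,0,-0.5]
    - [0,1,0.6,0]
    - [0,1,-0.6,0]

```text
time: 20.95
ee_pos: [0.5086, 0.2698, 0.1528]
tool_rot: [0.207, 0.679, -0.669, -0.219]
ft_force: [-3.7, -2.1, 8.0]
grip_width: 0.626
```

Run:
```python
from h import *
togo(.5078,.2695,.151,-125.5)
```

```text
t 20.95 pos [0.5086 0.2698 0.1528] yaw -125.05 tilt [-0.0115  0.018  -0.9998] grip 0.6263 F [-3.67 -2.13  8.  ] Tq [-0.902  1.397 -0.104]
togo mm [0.5  1.76 0.72] turn 0.45 q [ 0.757  0.37  -0.215 -0.025 -0.982  0.216]
```

send_rows:
  series:
    - [0.5,-0.3,0.5,0]
    - [0,0,0,0]

```text
time: 21.15
ee_pos: [0.508, 0.2698, 0.1528]
tool_rot: [0.207, 0.679, -0.669, -0.219]
ft_force: [-1.1, -1.0, 2.8]
grip_width: 0.631
```

send_rows:
  series:
    - [0,0,0,0]
    - [0,0,0,0]
    - [0,0,0,0]
  force: 8

```text
time: 21.45
ee_pos: [0.5083, 0.2699, 0.1527]
tool_rot: [0.207, 0.679, -0.669, -0.219]
ft_force: [-1.5, 0.2, 1.0]
grip_width: 0.635
```

Run:
```python
from h import *
togo(.5078,.2695,.151,-125.5)
```

```text
t 21.45 pos [0.5083 0.2699 0.1527] yaw -125.05 tilt [-0.0112  0.0178 -0.9998] grip 0.6352 F [-1.48  0.15  1.04] Tq [-0.33   0.411  0.053]
togo mm [0.16 1.71 0.61] turn 0.45 q [ 0.758  0.369 -0.216 -0.025 -0.982  0.215]
```

send_rows:
  series:
    - [0,1,0,0]
    - [0.4,1,0,0]
    - [-0.4,1,0,0]
    - [0,-0.3,0,0]
  force: 12

```text
time: 21.85
ee_pos: [0.5086, 0.2695, 0.1528]
tool_rot: [0.207, 0.679, -0.67, -0.218]
ft_force: [-0.5, 0.6, -3.2]
grip_width: 0.642
```

Run:
```python
from h import *
togo(.5078,.2695,.151,-125.5)
```

```text
t 21.85 pos [0.5086 0.2695 0.1528] yaw -125.0 tilt [-0.0098  0.0168 -0.9998] grip 0.6424 F [-0.48  0.6  -3.23] Tq [-0.152  0.168 -0.004]
togo mm [0.6  1.84 0.48] turn 0.5 q [ 0.758  0.369 -0.217 -0.023 -0.981  0.214]
```

send_rows:
  series:
    - [0,0,0,0]
    - [0,0,0,0]
    - [0,0,0,0]
    - [0,0,0,0]
    - [0,0,0,0]
    - [0,0,0,0]
    - [0,0,0,0]
  gripper: 1

```text
time: 22.55
ee_pos: [0.5101, 0.2709, 0.1523]
tool_rot: [0.208, 0.68, -0.668, -0.217]
ft_force: [-0.6, 0.4, -0.9]
grip_width: 0.997
```

Run:
```python
from h import *
togo(.5078,.2695,.30,-125.5)
A=np.mean([r.snapshot("side")[0].astype(float) for _ in range(3)],0)
p=A.clip(0,255).astype(np.uint8);crop(p,240,285,120,170,12,"pics/c20.png")
```

```text
t 22.55 pos [0.5101 0.2709 0.1523] yaw -124.99 tilt [-0.0066  0.0196 -0.9998] grip 0.9971 F [-0.64  0.44 -0.86] Tq [-0.018  0.023 -0.02 ]
togo mm [   3.54 -147.67    0.6 ] turn 0.51 q [ 0.758  0.371 -0.216 -0.023 -0.976  0.214]
```

View pics/c20.png

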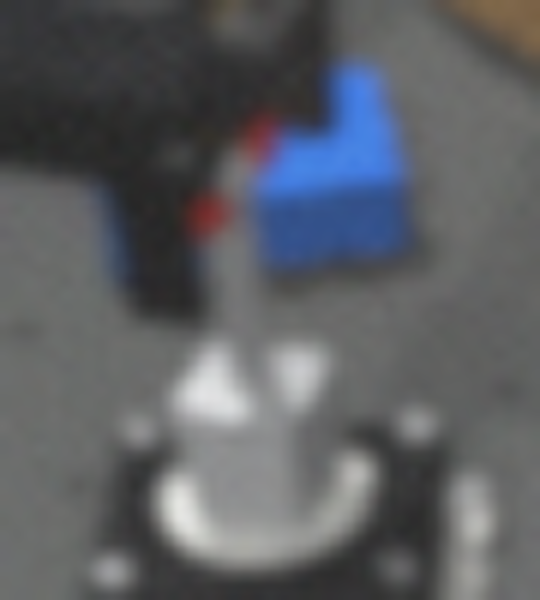

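send_rows:
  series:
    - [0,-6,0,0]
    - [0,-10,0,0]
    - [0,-15,0,0]
    - [0,-15,0,0]
    - [0,-15,0,0]
    - [0,-15,0,0]
    - [0,-18,0,0]
    - [0,-18,0,0]
    - [0,-18,0,0]
    - [0,-18,0,0]
    - [0,-10,0,0]
    - [0,0,0,0]

```text
time: 23.9
ee_pos: [0.5115, 0.267, 0.3269]
tool_rot: [0.21, 0.683, -0.666, -0.214]
ft_force: [-1.0, -0.5, -0.1]
grip_width: 0.999
```

send_rows:
  series:
    - [25,0,0,0]
    - [30,0,0,0]
    - [30,0,0,0]
    - [30,0,0,0]
    - [30,0,0,0]
    - [30,0,0,0]
    - [20,0,0,0]
    - [0,0,0,0]

```text
time: 24.7
ee_pos: [0.3443, 0.3803, 0.3233]
tool_rot: [0.21, 0.679, -0.669, -0.218]
ft_force: [0.2, -0.1, -0.7]
grip_width: 1.001
```

Run:
```python
from h import *
togo(.5078,.2695,.30,-125.5)
Z={}
for n in("side","top"):
    fr=[r.snapshot(n) for _ in range(4)];A=np.mean([f[0].astype(float) for f in fr],0);D=np.median([f[1] for f in fr],0);np.save(f"pics/{n}20avg.npy",A);np.save(f"pics/{n}20d.npy",D)
    cv2.imwrite(f"pics/{n}20.png",A.clip(0,255).astype(np.uint8)[:,:,::-1]);Z[n]=A.clip(0,255).astype(np.uint8)
crop(Z["side"],238,286,118,172,8,"pics/a.png");crop(Z["top"],195,250,215,270,7,"pics/b.png")
a=cv2.imread("pics/a.png");b=cv2.imread("pics/b.png");h=max(a.shape[0],b.shape[0])
f=lambda x:cv2.copyMakeBorder(x,0,h-x.shape[0],0,0,0);cv2.imwrite("pics/ab20.png",np.hstack([f(a),f(b)]))
```

```text
t 24.7 pos [0.3443 0.3803 0.3233] yaw -125.2 tilt [-0.0064  0.0178 -0.9998] grip 1.0007 F [ 0.23 -0.05 -0.71] Tq [ 0.03  -0.056  0.003]
togo mm [-197.76   20.32   -3.43] turn 0.3 q [ 1.144  0.133 -0.099 -0.014 -1.326 -0.184]
```

View pics/ab20.png

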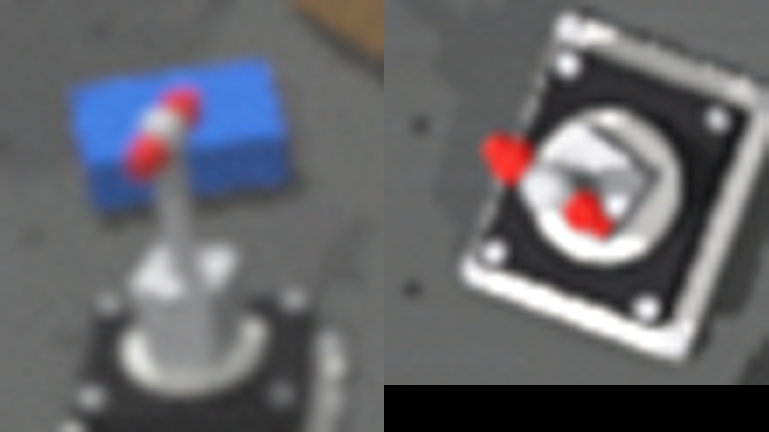

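View pics/top20.png

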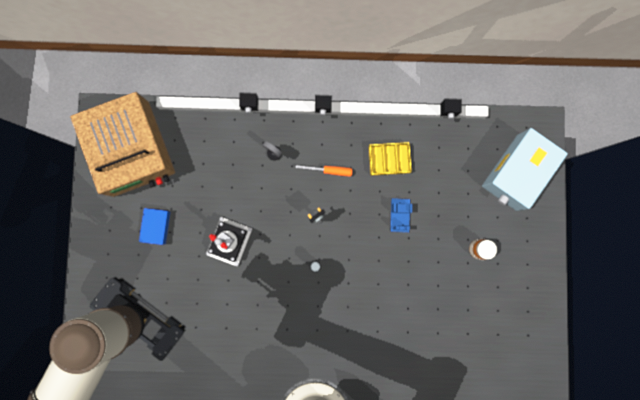

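Run:
```python
from h import *
C={}
for n,(u0,u1,v0,v1) in(("top",(255-60,250,215,270)),("side",(238,286,118,150))):
    A=np.load(f"pics/{n}20avg.npy");w=np.clip(A[...,0]-A[...,1]-50,0,80);m=np.zeros(w.shape,bool);m[v0:v1,u0:u1]=w[v0:v1,u0:u1]>15
    k,l,st,ce=cv2.connectedComponentsWithStats(m.astype(np.uint8))
    vv,uu=np.mgrid[:400,:640];C[n]=[((w*uu)[l==i].sum()/w[l==i].sum(),(w*vv)[l==i].sum()/w[l==i].sum()) for i in range(1,k) if st[i,4]>5];print(n,np.round(C[n],2).tolist())
for a,b in((0,0),(1,1),(0,1),(1,0)):
    try: print(a,b,[x.round(4) if hasattr(x,'round') else x for x in tri(C["side"][a],C["top"][b])])
    except IndexError: pass
# depth heights from both views
for n in("top","side"):
    D=np.load(f"pics/{n}20d.npy");c=r.calibration(n);T=np.array(c["T"])
    def P(u,v):
        o,d=ray(n,[(u,v)]);d=d[0];return o+d*D[int(round(v)),int(round(u))]/((T[:3,:3].T@d)[2])
    if n=="top":
        pts={"ball1":C[n][0],"ball2":C[n][1],"hub":(217.5,241),"sock":(222.5,236.5),"black":(222,255),"collar":(228,250),"table":(200,260)}
    else:
        pts={"ball1":C[n][0],"ball2":C[n][1],"hub":(258,133),"sock":(257,152.5),"black":(250,162),"collar":(256,163.5),"table":(244,150)}
    for k,(u,v) in pts.items(): print(n,k,P(u,v).round(4))
```

```text
top [[212.09, 237.03], [223.5, 245.24]]
side [[260.18, 130.27], [255.78, 136.8]]
0 0 [array([0.5186, 0.2866, 0.1621]), np.float64(0.0046)]
1 1 [array([0.497 , 0.2559, 0.1601]), np.float64(0.0034)]
0 1 [array([0.5055, 0.249 , 0.1873]), np.float64(0.0195)]
1 0 [array([0.5101, 0.2943, 0.1337]), np.float64(0.0125)]
top ball1 [0.5164 0.2857 0.1684]
top ball2 [0.4955 0.2542 0.1706]
top hub [0.5063 0.2705 0.1703]
top sock [0.5183 0.2738 0.0899]
top black [0.4645 0.2814 0.0476]
top collar [0.4795 0.264  0.0506]
top table [0.4462 0.3553 0.0023]
side ball1 [0.5195 0.2771 0.1678]
side ball2 [0.4976 0.2477 0.1652]
side hub [0.509  0.2634 0.1678]
side sock [0.4962 0.2671 0.0883]
side black [0.468  0.2802 0.045 ]
side collar [0.4854 0.2567 0.0505]
side table [ 0.4677  0.4273 -0.0016]
```

Depth puts the socket top 39 mm above the collar (40 mm when home) and the balls at about 160 mm, so the key is fully home and upright. I'm handing in.

Run:
```python
from station import r
print(r.observe()["time"]); print(r.close_job())
```

```text
25.1
the job is handed in; nothing more can be done
None
```

The key is seated on the brass spindle, fully home as far as I can measure, and the job was handed in at 25.1 s. I gripped it at 60 N and lifted it level and clear. I then eased the grip in steps from 22 N to 5 N until it hung, and tightened to 60 N again. After that I slid the socket over the spindle, released it, and backed the arm away.

**Last checks**
- **Height:** from the top camera's depth, the socket top is at 89.9 mm and the collar at 50.6 mm, a difference of 39 mm against 40 mm when home. The balls' tops are at about 169.5 mm, against 169 mm expected.
- **Position:** the cross-bar's centre is within about 1 mm of the collar's centre, so the key stands upright.
- **Other things on the table:** the final top view shows none of them moved.
- **Forces:** peak readings at the end of moves were about 14 N at the wrist, against the 120 N limit.

**What disagreed or went less cleanly**
- The key first hung about 4° off plumb, so I shook it lightly at 6 N until it hung straight before tightening.
- The two cameras disagreed by 2 to 5 mm on the spindle's position, so I used values between them. The socket still went on with almost no force.
- The tool drifted up to about 2° off vertical during moves.
- Contact came about 2 mm higher by the arm's reading than I predicted. I put this down to where the key sat in the fingers, since the depth readings put the socket home.

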